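# Set a stop screw to a setting bar

## Robot

A 6-joint arm with a two-finger parallel gripper is mounted at the origin on the work surface; the furniture and walls round the work are solid. World frame = base frame: x ahead of the robot, y to its left, z up, the work surface at z = 0. Lengths are in m, angles in rad, forces in N, time in s.
With the tool pointing down it reaches from about 0.325 to 0.85 m from the base axis. Payload 4.4 kg.
Tool frame: the origin (TCP) lies at the very end of the fingers, on their centre line; the grasp point (between the pads) lies 19 mm behind it (env.pinch_z is the distance from the TCP to the grasp point, in m); x points along the fingers, y is the direction in which the jaws open and shut, and the axes are right-handed (so a half turn about x gives the same grasp; the last joint's range is limited). The gripper opens to 94 mm and grips with 3 to 60 N. Pads are 16 mm wide; open, the fingers measure 119 mm over their backs; the gripper's body (75 mm by 177 mm) begins 78 mm behind the grasp point.
Start: joints at [0.988, 0.207, 1.542, -0, 1.393, -0.15], TCP at [0.241, 0.522, 0.205] pointing down, gripper open.
Joint ranges: [-2.73, 2.73], [-0.86, 2.22], [0.23, 2.46], [-1.11, 4.25], [0.08, 2.63], [-2.82, 2.82]. Speed limits (rad/s): [2.79, 2.79, 3.14, 3.14, 3.14, 3.14].

## Interface

Orientations are given as a rotation vector (axis times angle).
In Python, from workcell import env gives the robot as it stands.
- The arm moves only by the shell command python3 -m crank 'ROWS'. ROWS is JSON, a list of rows, each an object with "claw": the opening in per cent of the stroke, from 0 (shut) to 100 (fully open); "xyz": the shift along the world's x, y, z in m, a list of three; "turn": the turn about the world's z in rad. In form: [{"claw": claw, "xyz": [tx, ty, tz], "turn": turn}, ...]. A call has 1 to 8 rows; each row shifts and turns the commanded pose from where the row before left it; what a row does not reach is not made up. A row lasts 1/8 s, in which the tool goes at most 62.5 mm and 10.7 degrees, less where a joint would pass 70% of its speed; a pose out of reach is approached as far as the arm can. A call with a gripper value outside its range is refused whole. The fingers move at their own pace and stop on an object; the grip force is fixed at half the most. Time passes only in rows, so rows that do not move let the fingers close. It gives the time, the measured TCP pose, the force and the opening at its end, in the units of the state.
- env.get_obs(): the state, without advancing time (a new reading comes with each control period).
- env.grab_frame(name): name is "side" or "top"; returns the picture (420x560x3 uint8, blue, green, red); there is no depth.
- env.camera_info(name): a dict with "camera_matrix" (3x3 intrinsics, pixels), "k1" (the pictures are not rectified: a ray, as slopes to the right and down, at radius r is drawn at 1 + k1 r^2 times it, then the intrinsics apply), "camera_from_world" (4x4, takes a point from world to camera coordinates). Camera axes: x right, y down, z forward; pixel columns grow to the right and rows downward; lengths in m; the calibration is good to about 2 mm. A picture is of the moment at which its call begins. camera_info takes no time and is no camera call.
- env.hand_in(): hands the job in, once; it reports no verdict.
The state is a dict: "clock": time; "q": joint angles; "dq": joint speeds; "joint_torque": joint torques, N m; "tool_pos": TCP position; "ee_rot": TCP orientation; "wrist_force": force on the tool from outside, world axes, zero at the start; "wrist_torque": the same for the moment, N m; "grip_width": finger opening in m.
Only numpy, scipy, OpenCV 4.12 (cv2) and the standard library are available. Lean on these libraries where they do the work, as an engineer would, in place of code of your own. Each camera call takes 0.05 s, during which the arm holds its last target.

## Task

Lay the aluminium setting bar flat on the grey base of the stop stand, in line with it and with its end under the foot of the stop screw. Then take the driver from its wooden rest and with it turn the stop screw clockwise until the sprung foot just bears on the bar, pressed in by about 2 mm, so that the bar would drag but is not jammed; put the driver back upright in its rest. Do not turn the screw with the fingers, and leave the crucible, the weighing bottle and the amber bottle where they stand.

Things in the scene. Friction and masses are not known exactly. Their poses are not given: they have to be found in the camera images.
- stop_stand: Fixed C-shaped stop stand. Origin on the worktop under the screw's axis; x from the open front to the column, z up. Grey base 100 mm wide, 15 mm thick, x = -110 to +55 mm; column's front at x = +30; arm 44 mm wide at 88 to 110 mm height, from x = -18. Bring the bar in from the front, along x: in place its centre is at x = -36 to -64 (-52 is good), within 12 mm of the middle line.
- screw_slot (a point): Centre of the top of the screw's head, 144 mm above the worktop when stop_turn is 0; z up, x along the straight slot. The head is a 48 mm disc with a 44 mm square block on it; the slot across it is 10 mm wide, 16 mm deep, 44 mm long, open at both ends. Turned clockwise (from above), head and foot go down together, 5 mm per radian (steep thread).
- stop_turn (a joint): Angle of the stop screw (rad), growing clockwise from above, -0.5 to 2.0; starts between -0.2 and 0.3. It stays where it is left: friction 0.08 N m. Steel screw on the stand's vertical axis.
- foot_sole (a point): Centre of the underside of the screw's foot, a steel disc of 22 mm on a 9 mm brass stem, 49.5 mm above the worktop when stop_turn is 0 and nothing presses it. It starts 3 to 5.5 mm higher than the top of the bar lying on the base (45 mm above the worktop).
- stop_foot (a joint): How far the sprung foot is pressed up into the screw (m): 0 when free, at most 0.008; the spring has 1.5 N at first touch and 1.5 N more for each mm.
- bar_centre (a point): Centre of the loose aluminium setting bar, 140 x 40 x 30 mm (its x, y, z), 0.25 to 0.5 kg, lying flat on the worktop (centre 15 mm up; 30 mm up when on the base). Either end may go under the screw. The stand's arm hangs over the far end: hold the bar 25 to 35 mm from its centre, towards the front end.
- driver_rest: Fixed wooden driver rest, 64 x 46 mm and 56 mm high (x, y, z). Origin at the centre of its underside. An upright slot of 42 x 22 mm (x, y) passes through it.
- driver_grip (a point): Centre of the driver's handle, a grey square grip 30 x 30 mm, 54 mm tall, grasped from above across either pair of flats. Loose, 110 mm long, 0.16 kg; hangs upright in the rest with its 50 mm round collar (6 mm thick, underside 50 mm above the tip) on the rest's top, the handle's centre then 89 mm above the worktop. x along the blade, z up.
- driver_tip (a point): Middle of the driver's lower end, 83 mm below the handle's centre; 6 mm above the worktop in the rest. Flat steel blade 30 mm wide (along x), 5 mm thick (3 mm in its lowest 5 mm), 18 mm high, under a 14 mm shank. Put it along the screw's slot, 10 mm or more deep; the loose fit has 0.15 rad of play, and the driver must follow the screw down.
- crucible_0: Small white porcelain crucible with lid, 41 mm wide, 39 mm high, a bystander. Origin at its underside.
- weigh_bottle_0: Small glass weighing bottle, 37 mm wide, 47 mm high, a bystander. Origin at its underside.
- amber_bottle: Amber glass reagent bottle, 49 mm wide, 96 mm high, a bystander. Origin at its underside.
- driver: The same driver as a whole; origin at its lower end, as point driver_tip.
- setting_bar: The same setting bar as a whole; origin at the centre of its underside.
Things that resemble listed ones, but are neither listed nor needed, are in the scene too. Several things look just like the setting_bar: the one meant starts farthest from the robot's base.

How it is judged:
By the outcome, as a careful person would: the job done as asked, in the order asked, and still so for the second after the job is handed in, with the robot touching nothing.
It also fails if it takes over 72 s, if anything falls off the work surface, if the arm or the gripper's body presses on something with over 40 N, if the wrist force passes 120 N, or if a joint passes its speed limit or range.

## Working session

There is one attempt and no reset: what is moved stays moved. The work goes in short steps, Python scripts to look and compute and a shell command to move; the robot and the scene stay as the last step left them, time stands still between calls to the robot, and variables do not carry over. Pictures are saved under pics/ and viewed, and the job is handed in when it is done.

```bash
ls; mkdir -p pics; python3 - <<'E'
from workcell import env
import cv2,json,numpy as np
o=env.get_obs(); print({k:np.round(v,3) for k,v in o.items()}, env.pinch_z)
for n in("side","top"):
    cv2.imwrite(f"pics/{n}0.png",env.grab_frame(n))
    print(n,env.camera_info(n))
E
```

```text
pics
{'clock': np.float64(0.0), 'q': array([ 0.987,  0.207,  1.543, -0.   ,  1.393, -0.151]), 'dq': array([ 0.001, -0.001, -0.001, -0.   ,  0.002, -0.001]), 'joint_torque': array([ 0.0000e+00, -3.7088e+01, -2.8142e+01,  7.0000e-02,  3.6000e-02,
       -0.0000e+00]), 'tool_pos': array([0.241, 0.521, 0.204]), 'ee_rot': array([ 0.338,  1.545, -0.341]), 'wrist_force': array([ 0.174, -0.927,  0.943]), 'wrist_torque': array([-0.017, -0.026,  0.024]), 'grip_width': np.float64(0.094)} 0.0188
side {'camera_matrix': array([[389.65518353,   0.        , 273.93800406],
       [  0.        , 389.65518353, 206.95658315],
       [  0.        ,   0.        ,   1.        ]]), 'k1': -0.02327641526736154, 'camera_from_world': array([[ 0.9979056 , -0.06126777, -0.02075278, -0.45259539],
       [-0.0500679 , -0.52841646, -0.84750767,  0.07849108],
       [ 0.04095879,  0.8467717 , -0.53037729,  1.17613866],
       [ 0.        ,  0.        ,  0.        ,  1.        ]])}
top {'camera_matrix': array([[527.58312718,   0.        , 275.06078872],
       [  0.        , 527.58312718, 210.74388308],
       [  0.        ,   0.        ,   1.        ]]), 'k1': -0.01796771906145879, 'camera_from_world': array([[-0.01553742, -0.99971317, -0.01822543, -0.09174059],
       [-0.99647761,  0.01698426, -0.08212126,  0.45836231],
       [ 0.08240725,  0.01688528, -0.99645569,  1.93100537],
       [ 0.        ,  0.        ,  0.        ,  1.        ]])}
```

View pics/side0.png

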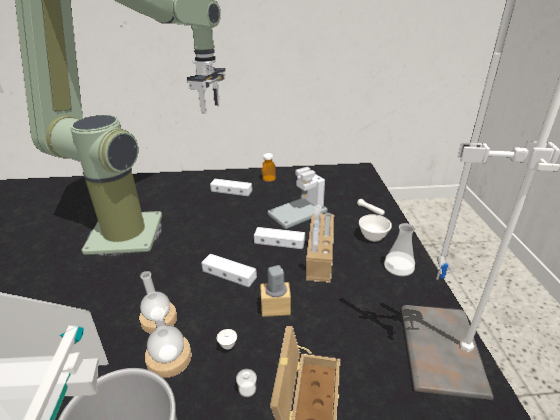

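View pics/top0.png

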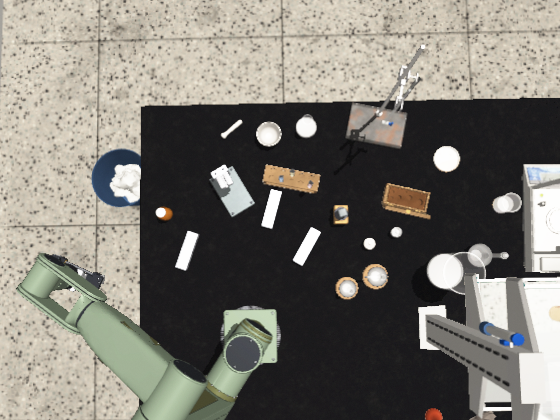

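```bash
cat > h.py <<'E'
from workcell import env
import cv2,numpy as np
from scipy.optimize import least_squares
def cam(n):
    c=env.camera_info(n); return c["camera_matrix"],c["k1"],c["camera_from_world"]
C={n:cam(n) for n in("side","top")}
def proj(n,P):
    K,k,T=C[n]; P=np.atleast_2d(P)
    r=cv2.Rodrigues(T[:3,:3])[0]
    return cv2.projectPoints(P.astype(float),r,T[:3,3],K,np.array([k,0,0,0.]))[0][:,0]
def ray(n,uv):
    K,k,T=C[n]
    s=cv2.undistortPoints(np.array([[uv]],float),K,np.array([k,0,0,0.]))[0,0]
    R=T[:3,:3]; return -R.T@T[:3,3], R.T@np.array([s[0],s[1],1.])
def onz(n,uv,z):
    o,d=ray(n,uv); return o+d*(z-o[2])/d[2]
def tri(a,b):
    """a side px, b top px"""
    o1,d1=ray("side",a);o2,d2=ray("top",b)
    s=np.linalg.lstsq(np.c_[d1,-d2],o2-o1,rcond=None)[0]
    p,q=o1+s[0]*d1,o2+s[1]*d2
    return (p+q)/2,np.linalg.norm(p-q)
def grab(n,name):
    im=env.grab_frame(n); cv2.imwrite(f"pics/{name}.png",im); return im
def crop(im,x0,y0,x1,y1,f,name):
    c=cv2.resize(im[y0:y1,x0:x1],None,fx=f,fy=f,interpolation=cv2.INTER_CUBIC)
    cv2.imwrite(f"pics/{name}.png",c)
def box(c,yaw,l,w,z0,z1):
    ca,sa=np.cos(yaw),np.sin(yaw)
    return np.array([[c[0]+ca*x*l/2-sa*y*w/2,c[1]+sa*x*l/2+ca*y*w/2,z] for z in(z0,z1) for x,y in((-1,-1),(1,-1),(1,1),(-1,1))])
def drawbox(im,n,B,off,f,col):
    p=(proj(n,B)-off)*f
    p=np.round(p+ (f-1)/2).astype(int)
    for i in range(4):
        for a,b in((i,(i+1)%4),(i+4,(i+1)%4+4),(i,i+4)): cv2.line(im,tuple(map(int,p[a])),tuple(map(int,p[b])),col,1)
E
python3 - <<'E'
from h import *
t=cv2.imread("pics/top0.png");s=cv2.imread("pics/side0.png")
for p in((187,250),(272,209),(307,246)):
    P=onz("top",p,.03);print(p,P.round(3),np.hypot(*P[:2]))
crop(t,200,150,360,270,5,"t1");crop(s,200,150,340,320,4,"s1")
E
```

```text
(187, 250) [0.317 0.225 0.03 ] 0.38900281994057034
(272, 209) [ 0.462 -0.088  0.03 ] 0.47078012626102794
(307, 246) [ 0.325 -0.214  0.03 ] 0.388909595456334
```

View pics/t1.png

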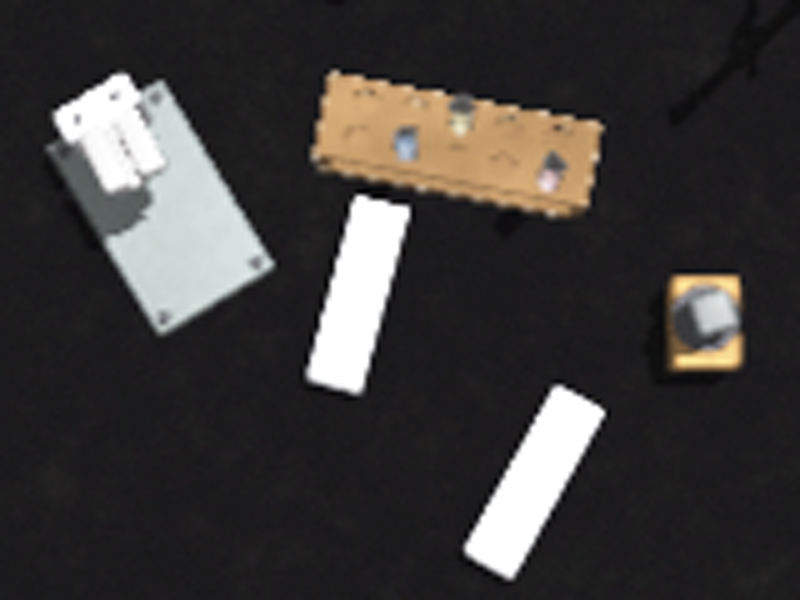

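View pics/s1.png

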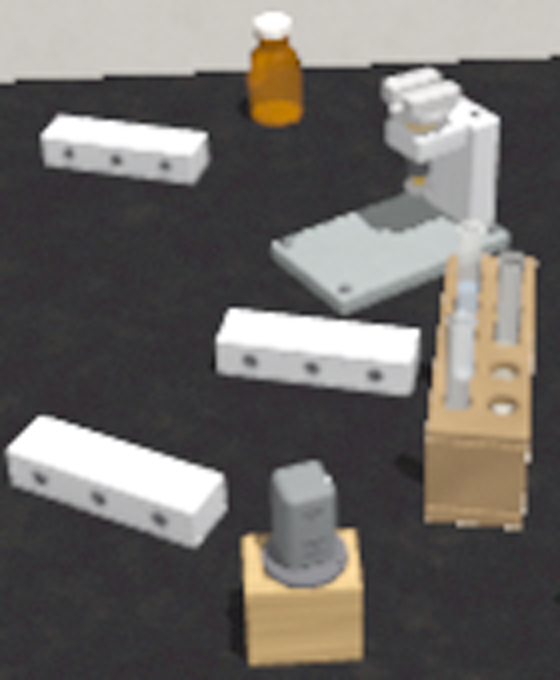

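```bash
python3 - <<'E'
from h import *
t=cv2.imread("pics/top0.png");s=cv2.imread("pics/side0.png")
crop(t,205,155,265,220,9,"t2");crop(s,265,155,330,230,8,"s2")
crop(t,325,195,360,230,14,"t3");crop(s,255,255,300,320,9,"s3")
crop(s,210,225,310,260,8,"s4")
a=cv2.imread("pics/t2.png");b=cv2.imread("pics/t3.png")
E
python3 - <<'E'
import cv2,numpy as np
def hc(names,out):
    I=[cv2.imread(f"pics/{n}.png") for n in names];H=max(i.shape[0] for i in I)
    print([i.shape for i in I])
    cv2.imwrite(f"pics/{out}.png",np.hstack([cv2.copyMakeBorder(i,0,H-i.shape[0],0,0,0) for i in I]))
hc(["t2"],"m1")
E
```

```text
[(585, 540, 3)]
```

View pics/t2.png

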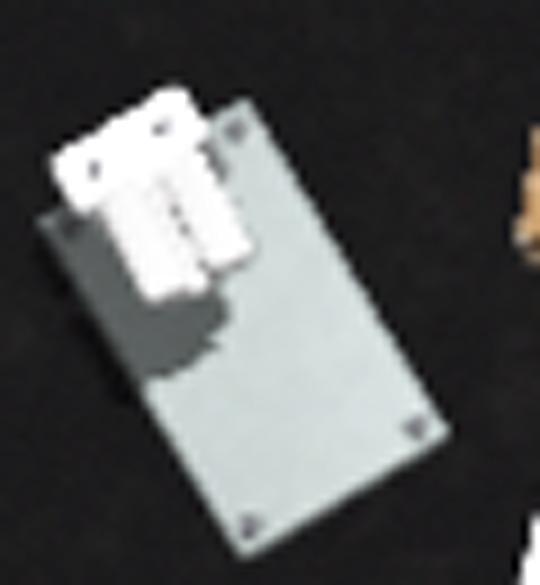

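View pics/s2.png

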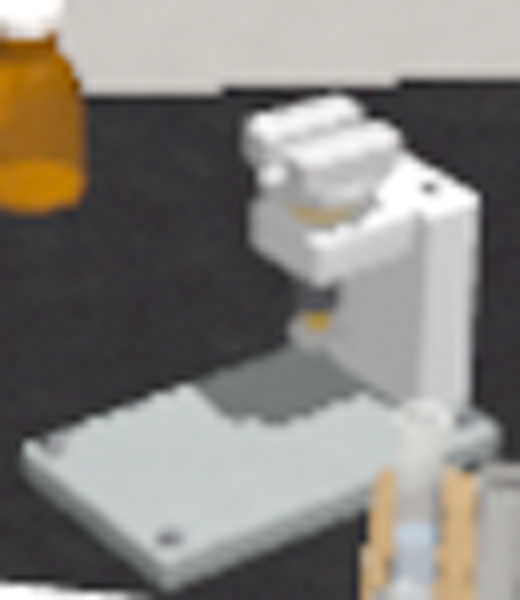

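View pics/t3.png

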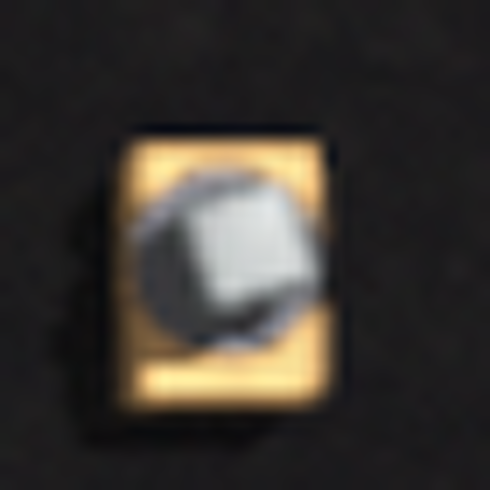

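View pics/s3.png

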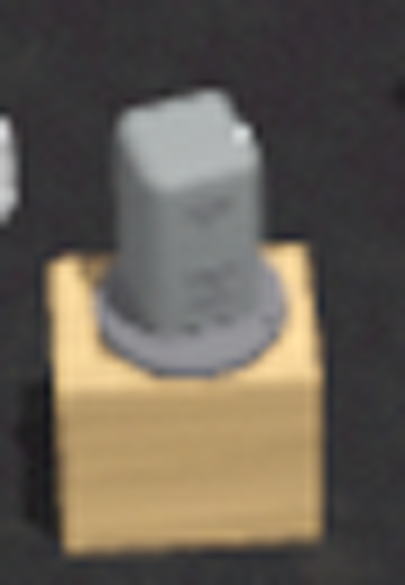

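View pics/s4.png

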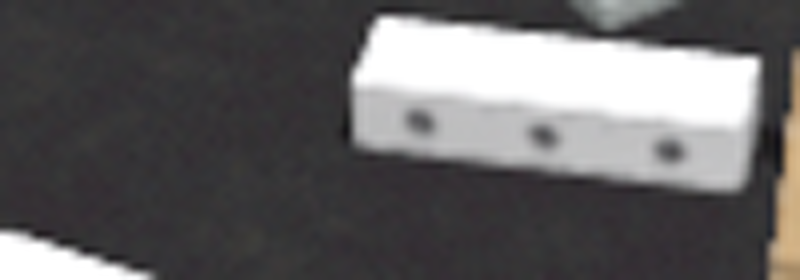

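```bash
cat > fit.py <<'E'
from h import *
def px(c,f,off): return (np.array(c,float)+.5)/f-.5+np.array(off)
def fit(obs,x0,sz=True):
    # obs: (cam, px, local xyz); params x,y,yaw,z
    def w(p,L): 
        c,s=np.cos(p[2]),np.sin(p[2]); return np.array([p[0]+c*L[0]-s*L[1],p[1]+s*L[0]+c*L[1],L[2]+(p[3] if sz else 0)])
    def r(p): return np.concatenate([proj(n,w(p,L))[0]-q for n,q,L in obs])
    R=least_squares(r,x0,loss="soft_l1"); e=r(R.x).reshape(-1,2)
    print(R.x.round(4),"rms",np.sqrt((e**2).mean()).round(2)); print(e.round(1).tolist()); return R.x
if __name__=="__main__":
    B=[]
    for c,L in(((378,16),(-70,20,30)),((760,58),(70,20,30)),((745,128),(70,-20,30)),((355,88),(-70,-20,30)),((738,190),(70,-20,0)),((355,150),(-70,-20,0))):
        B.append(("side",px(c,8,(210,225)),np.array(L)/1e3))
    for c,L in(((357,195),(70,20,30)),((411,207),(70,-20,30)),((361,394),(-70,-20,30)),((307,380),(-70,20,30))):
        B.append(("top",px(c,5,(200,150)),np.array(L)/1e3))
    b=fit(B,[.46,-.09,-.2,0])
    S=[]
    for c,L in(((450,432),(-110,-50,15)),((243,552),(-110,50,15)),((40,218),(55,50,15)),((248,100),(55,-50,15))):
        S.append(("top",px(c,9,(205,155)),np.array(L)/1e3))
    for c,L in(((25,452),(-110,50,15)),((165,575),(-110,-50,15)),((497,435),(55,-50,15))):
        S.append(("side",px(c,8,(265,155)),np.array(L)/1e3))
    s=fit(S,[.5,.05,.57,0])
    D=[]
    for c,L in(((140,150),(32,23,56)),((325,140),(32,-23,56)),((330,400),(-32,-23,56)),((130,400),(-32,23,56))):
        D.append(("top",px(c,14,(325,195)),np.array(L)/1e3))
    # side: camera looks +y; near face y=-23
    for c,L in(((62,385),(-32,-23,56)),((320,375),(32,-23,56)),((308,240),(32,23,56)),((48,258),(-32,23,56)),((68,553),(-32,-23,0)),((322,542),(32,-23,0))):
        D.append(("side",px(c,9,(255,255)),np.array(L)/1e3))
    d=fit(D,[.45,-.33,0,0])
    G=[]
    for c,L in(((118,125),(-15,15,27)),((222,92),(15,15,27)),((262,150),(15,-15,27)),((155,188),(-15,-15,27))):
        G.append(("side",px(c,9,(255,255)),np.array(L)/1e3))
    for c,L in(((185,210),(15,15,27)),((285,180),(15,-15,27)),((318,275),(-15,-15,27)),((215,302),(-15,15,27))):
        G.append(("top",px(c,14,(325,195)),np.array(L)/1e3))
    g=fit(G,[.45,-.33,.3,.09])
    np.save("fit.npy",np.array([b,s,d,g]))
    # head block top from side, height via tri
    for a,bb in(((25,452),(243,552)),):
        print(tri(px(a,8,(265,155)),px(bb,9,(205,155))))
    for n in C: print(n,(-C[n][2][:3,:3].T@C[n][2][:3,3]).round(3))
E
python3 fit.py
```

```text
[ 4.639e-01 -8.610e-02 -2.710e-01  4.000e-04] rms 0.34
[[0.2, 0.3], [0.1, 0.1], [-0.1, -0.3], [-0.3, -0.7], [0.6, 0.5], [0.2, -0.0], [-0.0, 0.3], [-0.3, 0.6], [0.0, -0.0], [0.3, 0.1]]
[ 0.5576  0.0749  0.5232 -0.0042] rms 0.47
[[0.0, 0.5], [-0.2, 1.0], [0.1, 0.3], [-0.0, -0.2], [-0.1, 0.3], [0.4, -0.4], [1.2, 0.1]]
[ 0.4369 -0.3384 -0.0101  0.0021] rms 0.48
[[0.2, 0.2], [-0.3, 0.8], [-0.4, -0.1], [1.1, -0.0], [-0.2, 0.4], [0.2, 0.0], [-0.2, 0.6], [0.9, 0.0], [0.1, -0.5], [-0.1, -0.8]]
[ 0.4394 -0.3366  0.315   0.0878] rms 0.78
[[-0.7, -1.0], [0.4, -0.8], [1.2, 1.1], [0.1, 0.6], [-0.8, 0.1], [0.1, -0.5], [0.6, 0.7], [-0.1, 1.6]]
(array([0.43928018, 0.0624623 , 0.01252984]), np.float64(0.0031744257446497713))
side [ 0.407 -0.982  0.681]
top [ 0.296 -0.132  1.96 ]
```

```bash
cat > ov.py <<'E'
from h import *
import sys
def stand_pts(st,turn):
    """list of (box) for head block halves at given turn"""
    x,y,yaw=st[:3]; a=yaw-turn; zt=.144-.005*turn
    out=[]
    for s in(-1,1):
        o=s*(5+8.5)*1e-3
        c=(x-np.sin(a)*o,y+np.cos(a)*o)
        out.append(box(c,a,.044,.017,zt-.016,zt))
    return out
def base(st):
    x,y,yaw=st[:3];c=(x-.0275*np.cos(yaw),y-.0275*np.sin(yaw)); return box(c,yaw,.165,.1,0,.015)
def arm(st):
    x,y,yaw=st[:3];c=(x+.006*np.cos(yaw),y+.006*np.sin(yaw)); return box(c,yaw,.048,.044,.088,.110)
def ov(im,n,reg,f,boxes,name):
    x0,y0,x1,y1=reg
    c=cv2.resize(im[y0:y1,x0:x1],None,fx=f,fy=f,interpolation=cv2.INTER_CUBIC)
    for B,col in boxes: drawbox(c,n,B,np.array([x0,y0]),f,col)
    cv2.imwrite(f"pics/{name}.png",c)
E
python3 - <<'E'
from ov import *
b,s,d,g=np.load("fit.npy")
t=cv2.imread("pics/top0.png");si=cv2.imread("pics/side0.png")
bx=[(base(s),(0,0,255)),(arm(s),(255,0,0))]+[(q,(0,200,0)) for q in stand_pts(s,.1)]
ov(t,"top",(205,155,265,220),9,bx,"ovt");ov(si,"side",(265,155,330,230),8,bx,"ovs")
from scipy.spatial.transform import Rotation as R
o=env.get_obs();M=R.from_rotvec(o["ee_rot"]).as_matrix();print(M.round(3),np.arctan2(M[1,1],M[0,1]))
E
```

```text
[[-0.001  0.419  0.908]
 [-0.002  0.908 -0.419]
 [-1.    -0.002 -0.   ]] 1.1380254682479816
```

View pics/ovt.png

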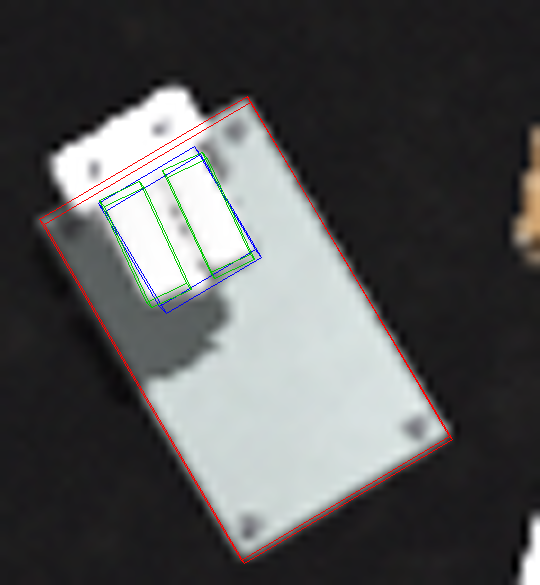

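View pics/ovs.png

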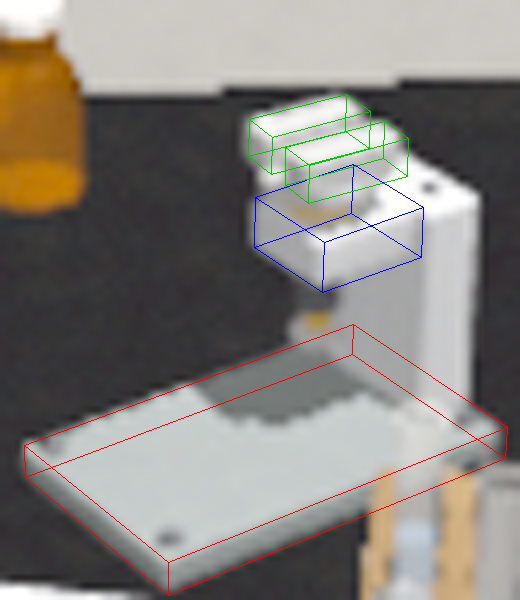

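Bars in the top picture: (187,250) at r = 0.389 m, (307,246) at r = 0.389 m and (272,209) at r = 0.471 m. The one wanted is (272,209), seen from the side at (279,238), and the crops confirm it. The overlay fits for the stand (yaw 0.523) and the bar (yaw −0.271) are good to under 0.5 px. I'm moving above the bar now.

```bash
python3 -m crank '[{"claw":100,"xyz":[0.016,-0.05,0],"turn":0.02},{"claw":100,"xyz":[0.016,-0.05,0],"turn":0.02},{"claw":100,"xyz":[0.016,-0.05,0],"turn":0.02},{"claw":100,"xyz":[0.016,-0.05,0],"turn":0.02},{"claw":100,"xyz":[0.016,-0.05,0],"turn":0.02},{"claw":100,"xyz":[0.016,-0.05,0],"turn":0.02},{"claw":100,"xyz":[0.016,-0.05,0],"turn":0.02},{"claw":100,"xyz":[0.016,-0.05,0],"turn":0.02}]'
python3 -m crank '[{"claw":100,"xyz":[0.0165,-0.05,-0.02],"turn":0},{"claw":100,"xyz":[0.0165,-0.05,-0.02],"turn":0},{"claw":100,"xyz":[0.0165,-0.05,-0.02],"turn":0},{"claw":100,"xyz":[0.0165,-0.05,-0.02],"turn":0},{"claw":100,"xyz":[0,0,-0.04],"turn":0},{"claw":100,"xyz":[0,0,0],"turn":0}]'
python3 - <<'E'
from h import *
s=grab("side","s10");t=grab("top","t10")
o=env.get_obs();print(o["tool_pos"].round(4),o["clock"])
crop(s,200,120,340,280,4,"s10c");crop(t,200,120,340,280,4,"t10c")
E
```

```text
clock: 1.1
tool_pos: [0.3691, 0.1204, 0.2052]
ee_rot: [0.214, 1.56, -0.213]
wrist_force: [0.5, -0.4, -0.6]
grip_width: 0.094
clock: 1.85
tool_pos: [0.4316, -0.0773, 0.0823]
ee_rot: [0.217, 1.569, -0.214]
wrist_force: [0.4, 0.1, -0.4]
grip_width: 0.094
[ 0.4349 -0.0777  0.0856] 1.95
```

View pics/s10c.png

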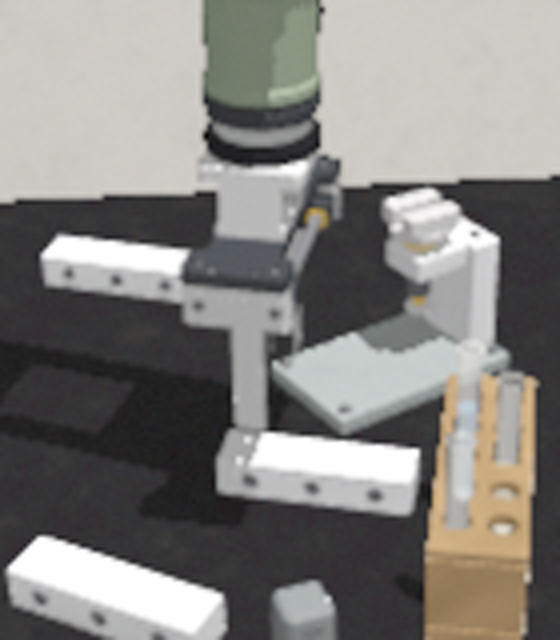

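View pics/t10c.png

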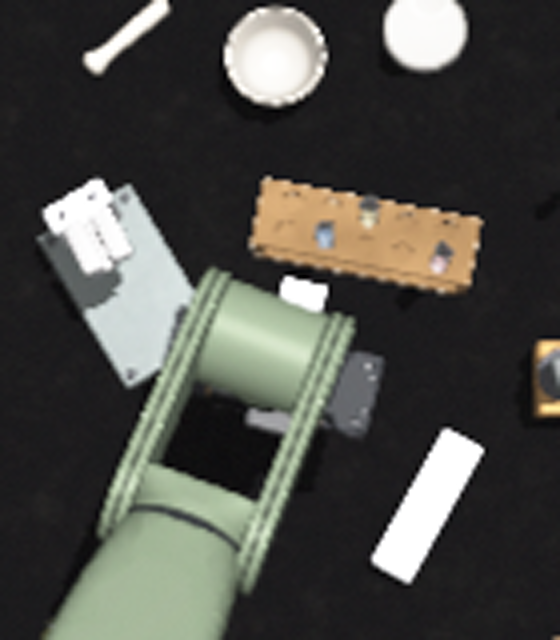

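```bash
python3 -m crank '[{"claw":100,"xyz":[0,0,-0.04],"turn":0},{"claw":100,"xyz":[0,0,-0.025],"turn":0},{"claw":100,"xyz":[0,0,-0.014],"turn":0},{"claw":100,"xyz":[0,0,0],"turn":0},{"claw":30,"xyz":[0,0,0],"turn":0},{"claw":20,"xyz":[0,0,0],"turn":0},{"claw":10,"xyz":[0,0,0],"turn":0},{"claw":10,"xyz":[0,0,0],"turn":0}]'
python3 -m crank '[{"claw":10,"xyz":[0,0,0],"turn":0},{"claw":10,"xyz":[0,0,0.01],"turn":0},{"claw":10,"xyz":[0,0,0.02],"turn":0},{"claw":10,"xyz":[0,0,0.03],"turn":0},{"claw":10,"xyz":[0,0,0],"turn":0}]'
python3 - <<'E'
from h import *
s=grab("side","s11")
o=env.get_obs();print({k:np.round(v,3) for k,v in o.items() if k!="dq"})
crop(s,200,120,340,280,4,"s11c")
E
```

```text
clock: 2.95
tool_pos: [0.4354, -0.0781, 0.0068]
ee_rot: [0.214, 1.56, -0.214]
wrist_force: [-1.1, -0.3, -0.1]
grip_width: 0.0574
clock: 3.58
tool_pos: [0.4371, -0.0788, 0.0685]
ee_rot: [0.213, 1.555, -0.215]
wrist_force: [0.3, -0.7, -2.3]
grip_width: 0.0398
{'clock': np.float64(3.625), 'q': array([-0.374,  0.097,  1.986, -0.   ,  1.057, -1.672]), 'joint_torque': array([ 1.4000e-02, -2.9517e+01, -2.5072e+01, -1.0000e-02, -5.8000e-02,
       -0.0000e+00]), 'tool_pos': array([ 0.436, -0.078,  0.067]), 'ee_rot': array([ 0.214,  1.558, -0.214]), 'wrist_force': array([-0.048, -0.35 , -2.874]), 'wrist_torque': array([ 0.023,  0.07 , -0.025]), 'grip_width': np.float64(0.04)}
```

View pics/s11c.png

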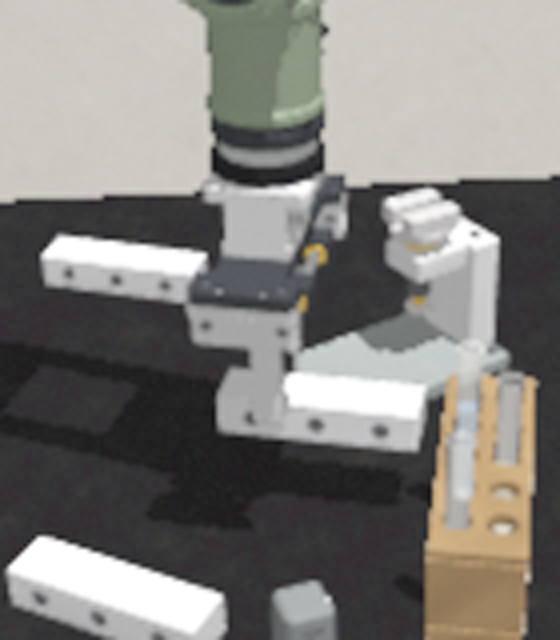

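```bash
python3 -m crank '[{"claw":10,"xyz":[-0.03,0,0],"turn":0},{"claw":10,"xyz":[0,0.01,0],"turn":0.1},{"claw":10,"xyz":[0,0.01,0],"turn":0.1},{"claw":10,"xyz":[0,0.01,0],"turn":0.1},{"claw":10,"xyz":[0,0.01,0],"turn":0.1},{"claw":10,"xyz":[0,0.01,0],"turn":0.1},{"claw":10,"xyz":[0,0.01,0],"turn":0.1},{"claw":10,"xyz":[0,0.01,0],"turn":0.1}]'
python3 -m crank '[{"claw":10,"xyz":[0,0.01,0],"turn":0.096},{"claw":10,"xyz":[0.013,0,-0.01],"turn":0},{"claw":10,"xyz":[0.014,0,-0.01],"turn":0},{"claw":10,"xyz":[0,0,0],"turn":0}]'
python3 - <<'E'
from h import *
s=grab("side","s12");t=grab("top","t12")
o=env.get_obs();print({k:np.round(v,3) for k,v in o.items() if k!="dq"})
crop(s,200,150,340,250,5,"s12c");crop(t,200,120,340,280,4,"t12c")
E
```

```text
clock: 4.62
tool_pos: [0.4034, -0.0073, 0.0647]
ee_rot: [-0.337, 1.548, 0.339]
wrist_force: [-0.2, 0.3, -2.9]
grip_width: 0.0398
clock: 5.12
tool_pos: [0.4306, 0.0023, 0.0445]
ee_rot: [-0.409, 1.536, 0.412]
wrist_force: [-1.0, 0.2, -2.7]
grip_width: 0.0398
{'clock': np.float64(5.225), 'q': array([-0.196,  0.114,  2.023, -0.   ,  1.008, -2.29 ]), 'joint_torque': array([-9.0000e-03, -2.7898e+01, -2.3275e+01,  0.0000e+00, -4.7000e-02,
        0.0000e+00]), 'tool_pos': array([0.431, 0.002, 0.045]), 'ee_rot': array([-0.409,  1.535,  0.411]), 'wrist_force': array([ 0.87 ,  0.863, -3.269]), 'wrist_torque': array([0.064, 0.091, 0.017]), 'grip_width': np.float64(0.04)}
```

View pics/s12c.png

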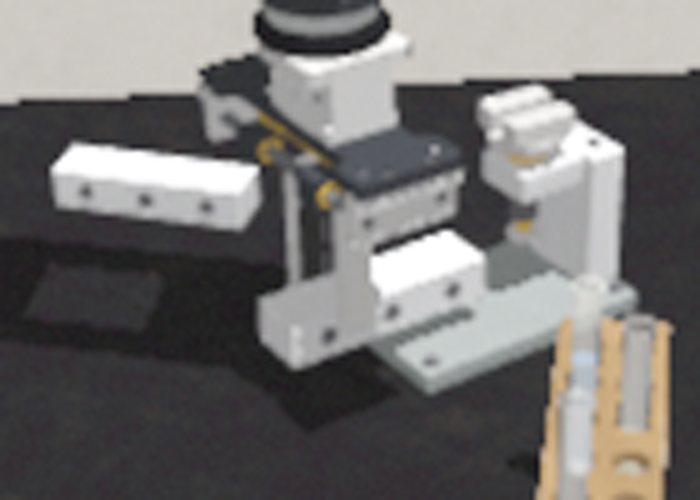

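View pics/t12c.png

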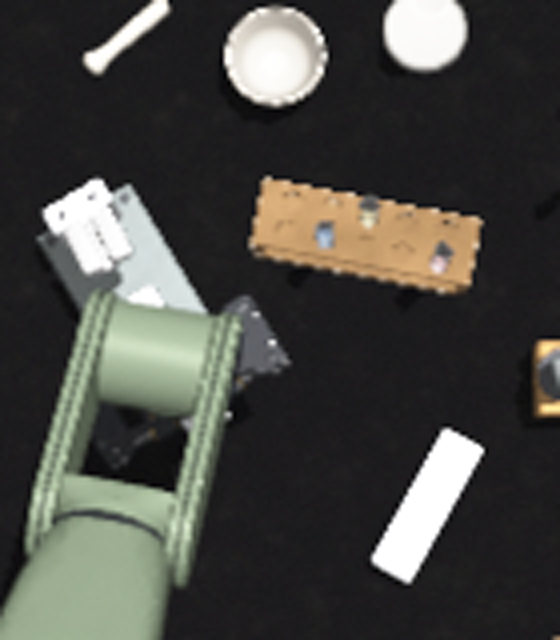

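```bash
python3 - <<'E'
from fit import *
st=np.load("fit.npy")[1]
B=[]
for c,L in(((487,262),(70,-20,30)),((482,298),(70,-20,0)),((447,231),(70,20,30)),((297,369),(-70,-20,0)),((262,342),(-70,20,0)),((258,296),(-70,20,30)),((298,324),(-70,-20,30))):
    B.append(("side",px(c,5,(200,150)),np.array(L)/1e3))
b=fit(B,[.45,.02,.52,.04])
c,s=np.cos(st[2]),np.sin(st[2]);d=b[:2]-st[:2];print("stand frame",c*d[0]+s*d[1],-s*d[0]+c*d[1],b[2]-st[2])
E
```

```text
[0.4587 0.0454 0.5174 0.0138] rms 0.47
[[-0.5, -0.8], [0.4, -0.0], [0.2, 0.1], [-0.1, 0.0], [0.2, -0.6], [0.5, 0.5], [-0.7, 0.7]]
stand frame -0.10044097531529883 0.023836283933775824 -0.005737119602101992
```

```bash
python3 - <<'E'
from fit import *
st=np.load("fit.npy")[1]
B=[]
for c,L in(((487,262),(70,-20,30)),((482,298),(70,-20,0)),((447,231),(70,20,30)),((297,369),(-70,-20,0)),((262,342),(-70,20,0)),((258,296),(-70,20,30)),((298,324),(-70,-20,30))):
    B.append(("side",px(c,5,(200,150)),np.array(L)/1e3+[0,0,.0385]))
b=fit(B,[.45,.02,.52,0],sz=False)
c,s=np.cos(st[2]),np.sin(st[2]);d=b[:2]-st[:2];print("stand frame",c*d[0]+s*d[1],-s*d[0]+c*d[1],b[2]-st[2])
E
```

```text
[0.4572 0.0077 0.541  0.    ] rms 0.72
[[0.2, -1.6], [1.1, -0.5], [0.4, -0.8], [-0.2, 0.6], [-0.4, -0.2], [-0.1, 0.5], [-0.8, 1.0]]
stand frame -0.12059687490827357 -0.008070956636118051 0.017872538385688252
```

```bash
python3 - <<'E'
from fit import *
st=np.load("fit.npy")[1]
L=np.array([(70,-20,30),(70,-20,0),(70,20,30),(-70,-20,0),(-70,20,0),(-70,20,30),(-70,-20,30)])/1e3
Q=np.array([px(c,5,(200,150)) for c in((487,262),(482,298),(447,231),(297,369),(262,342),(258,296),(298,324))])
def w(p):
    # pivot at local x=-.03, z=.019 -> height .0385+.019
    l=L-[-.03,0,.019]; cp,sp=np.cos(p[3]),np.sin(p[3])
    l=np.c_[cp*l[:,0]+sp*l[:,2],l[:,1],-sp*l[:,0]+cp*l[:,2]]+[-.03,0,.0575]
    c,s=np.cos(p[2]),np.sin(p[2]); return np.c_[p[0]+c*l[:,0]-s*l[:,1],p[1]+s*l[:,0]+c*l[:,1],l[:,2]]
R=least_squares(lambda p:(proj("side",w(p))-Q).ravel(),[.45,.02,.52,0]);b=R.x
print(b.round(4),R.fun.round(1))
c,s=np.cos(st[2]),np.sin(st[2]);d=b[:2]-st[:2];print("stand frame",c*d[0]+s*d[1],-s*d[0]+c*d[1],b[2]-st[2])
E
```

```text
[0.4571 0.009  0.5757 0.0548] [-0.1 -0.8  0.4  0.5 -0.2  0.3  0.1  0.1 -0.5 -0.5  0.2  0.  -0.   0.3]
stand frame -0.12004170953614174 -0.006913474633791196 0.05257328324509136
```

```bash
python3 -m crank '[{"claw":10,"xyz":[0.011,0.0063,0],"turn":0},{"claw":10,"xyz":[0.0107,0.0062,-0.005],"turn":0},{"claw":10,"xyz":[0,0,-0.007],"turn":0},{"claw":10,"xyz":[0,0,-0.006],"turn":0},{"claw":10,"xyz":[0,0,-0.004],"turn":0},{"claw":10,"xyz":[0,0,-0.002],"turn":0},{"claw":10,"xyz":[0,0,0],"turn":0}]'
python3 - <<'E'
from h import *
s=grab("side","s13")
o=env.get_obs();print({k:np.round(v,4) for k,v in o.items() if k!="dq"})
crop(s,200,150,340,250,5,"s13c")
E
```

```text
clock: 6.1
tool_pos: [0.454, 0.015, 0.0263]
ee_rot: [-0.409, 1.533, 0.411]
wrist_force: [-12.4, 2.7, 32.3]
grip_width: 0.0399
{'clock': np.float64(6.15), 'q': array([-1.5860e-01,  1.9560e-01,  1.9784e+00,  9.0000e-04,  9.6920e-01,
       -2.2534e+00]), 'joint_torque': array([ -1.631 , -18.2033, -18.3257,  -0.3947,  -4.1597,   0.1081]), 'tool_pos': array([0.454 , 0.015 , 0.0263]), 'ee_rot': array([-0.4093,  1.5327,  0.4114]), 'wrist_force': array([-12.2007,   3.9563,  33.101 ]), 'wrist_torque': array([0.823 , 2.3952, 0.0917]), 'grip_width': np.float64(0.0399)}
```

View pics/s13c.png

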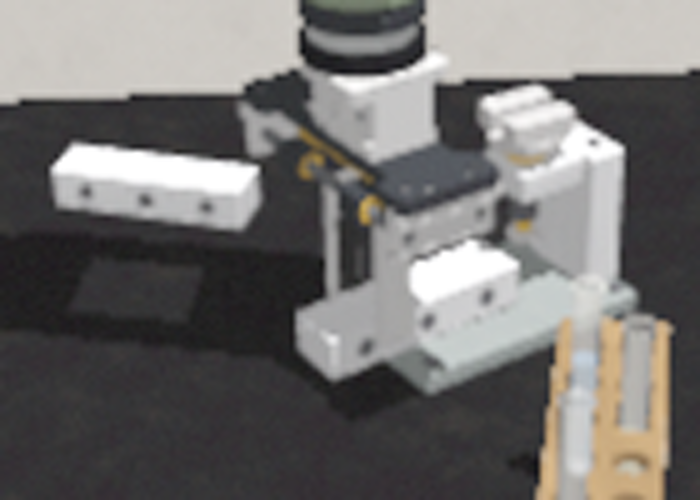

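```bash
python3 -m crank '[{"claw":10,"xyz":[0,0,0.004],"turn":0},{"claw":10,"xyz":[0,0,0.001],"turn":0},{"claw":10,"xyz":[0,0,0],"turn":0},{"claw":50,"xyz":[0,0,0],"turn":0},{"claw":55,"xyz":[0,0,0],"turn":0},{"claw":55,"xyz":[0,0,-0.003],"turn":0},{"claw":55,"xyz":[0,0,0],"turn":0}]'
python3 - <<'E'
from h import *
s=grab("side","s14")
o=env.get_obs();print({k:np.round(v,4) for k,v in o.items() if k!="dq"})
crop(s,200,150,340,250,5,"s14c")
E
```

```text
clock: 7.02
tool_pos: [0.4537, 0.0145, 0.0242]
ee_rot: [-0.41, 1.532, 0.41]
wrist_force: [0.3, 0.2, 0.5]
grip_width: 0.0518
{'clock': np.float64(7.075), 'q': array([-0.1591,  0.1982,  1.9807, -0.    ,  0.963 , -2.2531]), 'joint_torque': array([-7.40000e-03, -2.96020e+01, -2.10789e+01, -4.90000e-02,
        4.54000e-02,  1.00000e-04]), 'tool_pos': array([0.4538, 0.0145, 0.0243]), 'ee_rot': array([-0.41  ,  1.5319,  0.4102]), 'wrist_force': array([-0.7815,  0.1176,  0.4823]), 'wrist_torque': array([ 0.078 ,  0.0111, -0.0066]), 'grip_width': np.float64(0.0516)}
```

View pics/s14c.png

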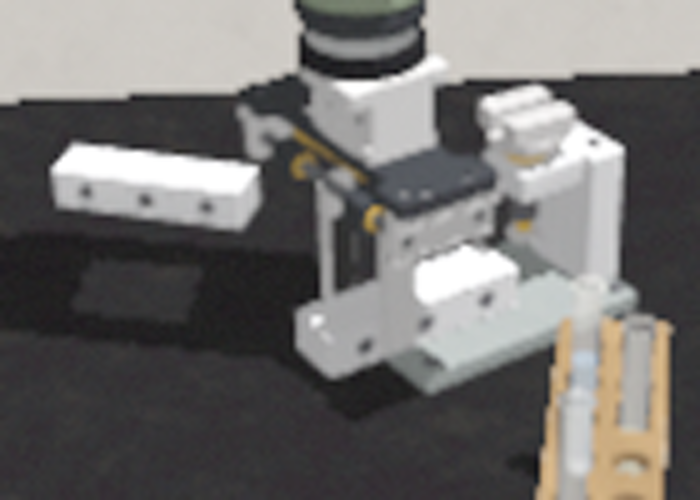

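```bash
python3 - <<'E'
from fit import *
S=[("side",px(c,8,(265,155)),np.array(L)/1e3) for c,L in(((25,452),(-110,50,15)),((165,575),(-110,-50,15)),((497,435),(55,-50,15)))]
st=fit(S,[.55,.07,.52,0],sz=False)
B=[]
for c,L in(((518,264),(70,-20,30)),((515,302),(70,-20,0)),((335,381),(-70,-20,0)),((297,350),(-70,20,0)),((297,308),(-70,20,30))):
    B.append(("side",px(c,5,(200,150)),np.array(L)/1e3+[0,0,.015]))
b=fit(B,[.45,.02,.52,0],sz=False)
c,s=np.cos(st[2]),np.sin(st[2]);d=b[:2]-st[:2];print("stand frame",c*d[0]+s*d[1],-s*d[0]+c*d[1],b[2]-st[2])
E
```

```text
[0.5553 0.0691 0.5296 0.    ] rms 0.5
[[-0.8, 0.3], [-0.0, -0.3], [0.8, -0.1]]
[0.4791 0.0324 0.5618 0.    ] rms 0.2
[[-0.2, -0.2], [0.3, 0.2], [0.0, -0.2], [0.2, 0.0], [-0.2, 0.2]]
stand frame -0.08425850752599603 0.006879833788885785 0.032297565900862635
```

```bash
python3 -m crank '[{"claw":30,"xyz":[0,0,0],"turn":0},{"claw":15,"xyz":[0,0,0],"turn":0},{"claw":10,"xyz":[0,0,0],"turn":0},{"claw":10,"xyz":[0,0,0],"turn":0},{"claw":10,"xyz":[0.008,0.0046,0],"turn":0},{"claw":10,"xyz":[0.008,0.0046,0],"turn":0},{"claw":10,"xyz":[0,0,0],"turn":0}]'
python3 - <<'E'
from h import *
s=grab("side","s15")
o=env.get_obs();print({k:np.round(v,4) for k,v in o.items() if k!="dq"})
crop(s,265,155,330,230,8,"s15c")
E
```

```text
clock: 7.95
tool_pos: [0.4713, 0.0241, 0.0245]
ee_rot: [-0.41, 1.529, 0.41]
wrist_force: [1.1, 0.9, -1.0]
grip_width: 0.0397
{'clock': np.float64(8.0), 'q': array([-1.3330e-01,  2.2950e-01,  1.9404e+00,  8.0000e-04,  9.6970e-01,
       -2.2279e+00]), 'joint_torque': array([-1.24900e-01, -3.11653e+01, -2.07222e+01, -1.89200e-01,
        3.66400e-01, -7.70000e-03]), 'tool_pos': array([0.4711, 0.024 , 0.0245]), 'ee_rot': array([-0.4102,  1.5295,  0.41  ]), 'wrist_force': array([ 0.4885,  0.9036, -1.3645]), 'wrist_torque': array([ 0.1071, -0.0635, -0.0199]), 'grip_width': np.float64(0.0396)}
```

View pics/s15c.png

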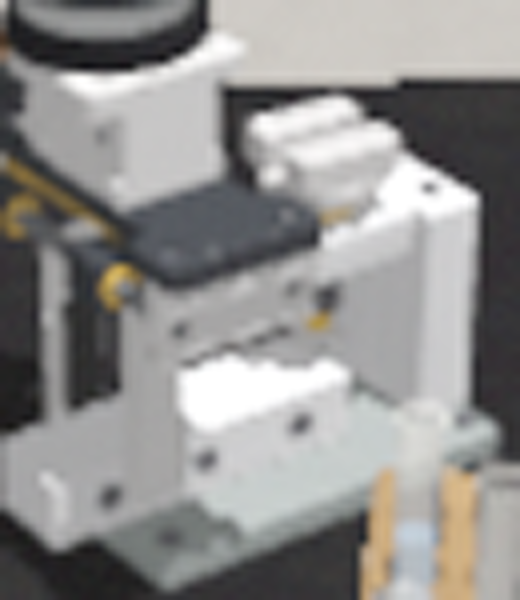

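```bash
python3 -m crank '[{"claw":10,"xyz":[0.006,0.0035,0],"turn":0},{"claw":10,"xyz":[0.006,0.0035,0],"turn":0},{"claw":10,"xyz":[0.003,0.0017,0],"turn":0},{"claw":10,"xyz":[0,0,0],"turn":0},{"claw":60,"xyz":[0,0,0],"turn":0},{"claw":60,"xyz":[0,0,0],"turn":0},{"claw":60,"xyz":[0,0,0],"turn":0}]'
python3 - <<'E'
from h import *
s=grab("side","s16")
o=env.get_obs();print({k:np.round(v,4) for k,v in o.items() if k!="dq"})
crop(s,265,155,330,230,8,"s16c")
E
```

```text
clock: 8.88
tool_pos: [0.485, 0.0325, 0.0244]
ee_rot: [-0.41, 1.531, 0.41]
wrist_force: [0.3, 0.4, -1.0]
grip_width: 0.0563
{'clock': np.float64(8.925), 'q': array([-1.1160e-01,  2.5740e-01,  1.9044e+00,  2.0000e-04,  9.7960e-01,
       -2.2056e+00]), 'joint_torque': array([ 9.60000e-03, -3.25053e+01, -2.14647e+01, -4.37000e-02,
        4.54000e-02,  0.00000e+00]), 'tool_pos': array([0.485 , 0.0325, 0.0244]), 'ee_rot': array([-0.41  ,  1.5313,  0.4101]), 'wrist_force': array([-0.5836,  0.0817,  0.421 ]), 'wrist_torque': array([ 0.0196,  0.003 , -0.0741]), 'grip_width': np.float64(0.056)}
```

View pics/s16c.png

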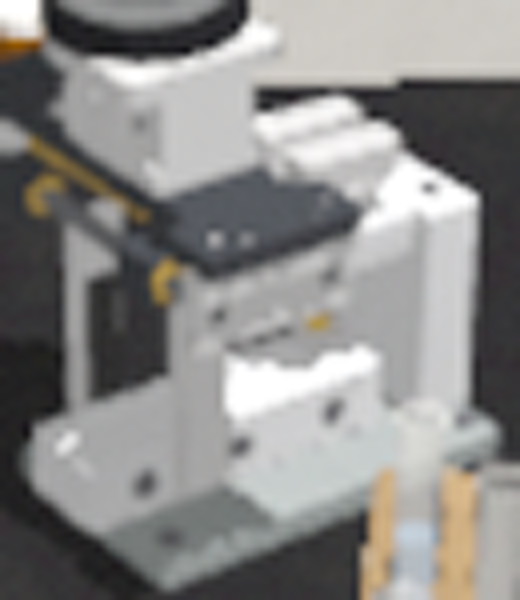

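```bash
python3 -m crank '[{"claw":80,"xyz":[0,0,0.01],"turn":0},{"claw":100,"xyz":[0,0,0.04],"turn":0},{"claw":100,"xyz":[0,0,0.05],"turn":0},{"claw":100,"xyz":[0,0,0.05],"turn":0},{"claw":100,"xyz":[-0.005,-0.037,0],"turn":-0.178},{"claw":100,"xyz":[-0.005,-0.037,0],"turn":-0.178},{"claw":100,"xyz":[-0.005,-0.037,0],"turn":-0.178},{"claw":100,"xyz":[-0.005,-0.037,0],"turn":-0.178}]'
python3 -m crank '[{"claw":100,"xyz":[-0.005,-0.037,0],"turn":-0.178},{"claw":100,"xyz":[-0.005,-0.037,0],"turn":-0.178},{"claw":100,"xyz":[-0.005,-0.037,0],"turn":-0.178},{"claw":100,"xyz":[-0.005,-0.037,0],"turn":-0.178},{"claw":100,"xyz":[-0.005,-0.037,0],"turn":-0.178},{"claw":100,"xyz":[0,-0.037,0],"turn":-0.178},{"claw":100,"xyz":[0,0,0],"turn":0}]'
python3 - <<'E'
from h import *
s=grab("side","s17");t=grab("top","t17")
o=env.get_obs();print({k:np.round(v,4) for k,v in o.items() if k!="dq"})
crop(s,265,155,330,230,8,"s17c");crop(t,205,155,265,220,9,"t17c")
crop(s,200,140,340,320,3,"s17d")
E
```

```text
clock: 9.93
tool_pos: [0.4648, -0.1168, 0.1754]
ee_rot: [0.152, 1.564, -0.153]
wrist_force: [0.6, 0.2, -0.1]
grip_width: 0.0941
clock: 10.8
tool_pos: [0.4397, -0.34, 0.1752]
ee_rot: [0.976, 1.339, -0.977]
wrist_force: [0.4, -0.5, 0.2]
grip_width: 0.0943
{'clock': np.float64(10.9), 'q': array([-8.1090e-01,  1.9000e-01,  1.6269e+00,  5.0000e-04,  1.3251e+00,
       -1.1258e+00]), 'joint_torque': array([-6.71000e-01, -3.53200e+01, -2.77661e+01, -3.10000e-02,
        2.18000e-02,  9.00000e-03]), 'tool_pos': array([ 0.4397, -0.3373,  0.1747]), 'ee_rot': array([ 0.9748,  1.3422, -0.9738]), 'wrist_force': array([-0.5583,  0.2445,  0.4446]), 'wrist_torque': array([-0.0418, -0.0078, -0.007 ]), 'grip_width': np.float64(0.094)}
```

View pics/s17c.png

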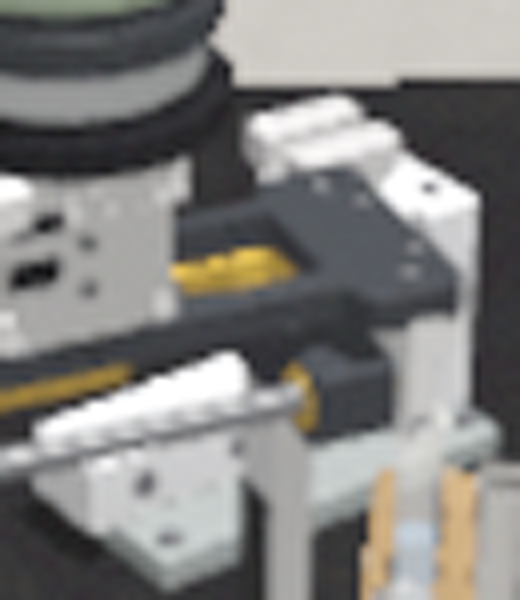

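View pics/t17c.png

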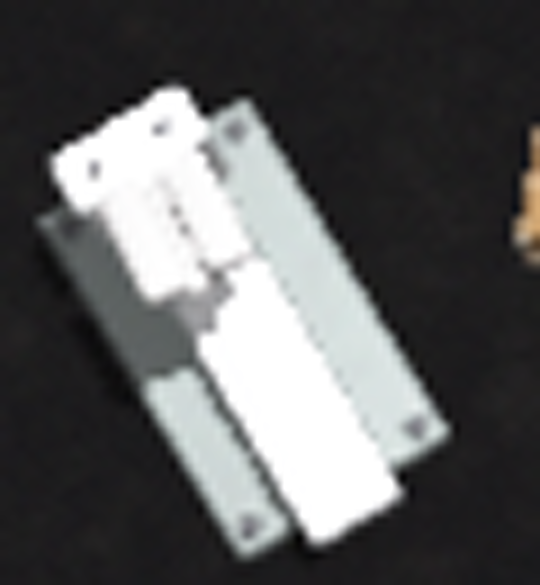

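View pics/s17d.png

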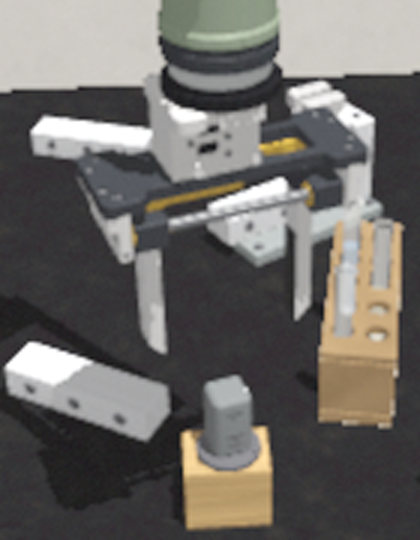

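```bash
python3 - <<'E'
from fit import *
st=np.load("fit.npy")[1]
# stand from top only
S=[("top",px(c,9,(205,155)),np.array(L)/1e3) for c,L in(((450,434),(-110,-50,15)),((243,556),(-110,50,15)),((40,218),(55,50,15)),((248,98),(55,-50,15)))]
st=fit(S,[.55,.07,.52,0],sz=False)
def sf(p): 
    c,s=np.cos(st[2]),np.sin(st[2]);d=p[:2]-st[:2];return np.array([c*d[0]+s*d[1],-s*d[0]+c*d[1]])
for q in((318,547),(403,492),(200,345),(265,260)): print(q,(sf(onz("top",px(q,9,(205,155)),.045))*1e3).round(1))
# slot
for q in((165,180),(210,275)): print(q,(sf(onz("top",px(q,9,(205,155)),.1435))*1e3).round(1))
E
```

```text
[0.5581 0.0744 0.5244 0.    ] rms 0.17
[[0.1, 0.0], [-0.1, 0.3], [0.0, 0.0], [-0.0, -0.4]]
(318, 547) [-125.1   19.7]
(403, 492) [-123.7  -21.3]
(200, 345) [-29.5  18.9]
(265, 260) [-13.1 -21.5]
(165, 180) [17.4 -5.5]
(210, 275) [-23.5  -1.6]
```

```bash
python3 - <<'E'
from h import *
t=cv2.imread("pics/t17.png");s=cv2.imread("pics/side0.png")
def c2(im,x0,y0,x1,y1,f): 
    c=im[y0:y1,x0:x1].astype(float); c=np.clip((c-120)*1.9,0,255).astype(np.uint8)
    return cv2.resize(c,None,fx=f,fy=f,interpolation=cv2.INTER_NEAREST)
a=c2(t,207,160,237,192,16);b=c2(s,290,163,322,195,16)
H=max(a.shape[0],b.shape[0])
cv2.imwrite("pics/nn.png",np.hstack([a,b])[:, :800*2] if 0 else cv2.resize(np.hstack([a,b]),None,fx=.8,fy=.8,interpolation=cv2.INTER_NEAREST))
print(cv2.imread("pics/nn.png").shape)
E
```

```text
(410, 794, 3)
```

View pics/nn.png

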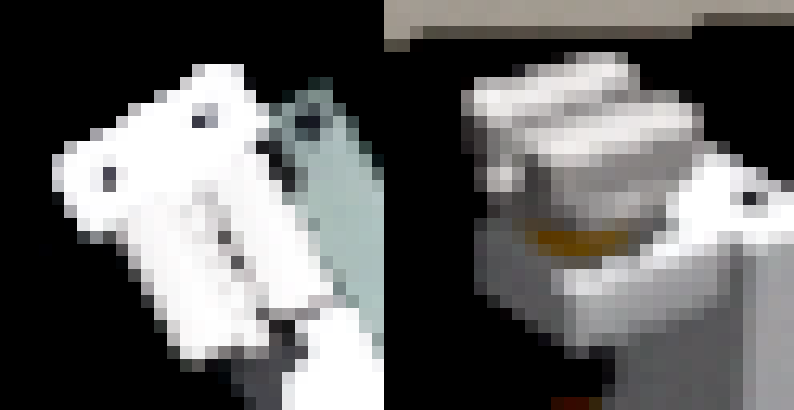

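```bash
python3 - <<'E'
from h import *
for st in((.5576,.0749,.5232),(.5581,.0744,.5244)):
    x,y,a=st
    for n in("top","side"):
        print(n,proj(n,np.array([[x,y,.1435]]+[[x+l*np.cos(a-.08),y+l*np.sin(a-.08),.1435] for l in(-.022,.022)])).round(2).tolist())
E
```

```text
top [[223.93, 179.77], [226.68, 185.39], [221.19, 174.16]]
side [[305.55, 170.63], [299.42, 172.34], [311.59, 168.96]]
top [[224.07, 179.62], [226.83, 185.24], [221.32, 174.02]]
side [[305.73, 170.7], [299.61, 172.41], [311.77, 169.02]]
```

```bash
python3 -m crank '[{"claw":100,"xyz":[0,0,0],"turn":-0.178},{"claw":100,"xyz":[0,0,0],"turn":-0.178},{"claw":100,"xyz":[0,0,0],"turn":-0.178},{"claw":100,"xyz":[0,0,0],"turn":-0.178},{"claw":100,"xyz":[0,0,0],"turn":-0.178},{"claw":100,"xyz":[0,0,0],"turn":-0.178},{"claw":100,"xyz":[0,0,0],"turn":-0.178},{"claw":100,"xyz":[0,0,0],"turn":-0.178}]'
python3 -m crank '[{"claw":100,"xyz":[0,0.001,0],"turn":-0.147},{"claw":100,"xyz":[0,0,-0.03],"turn":0},{"claw":100,"xyz":[0,0,0],"turn":0}]'
python3 - <<'E'
from h import *
s=grab("side","s18");t=grab("top","t18")
o=env.get_obs();print({k:np.round(v,4) for k,v in o.items() if k!="dq"})
crop(s,230,200,320,320,5,"s18c");crop(t,300,170,380,250,7,"t18c")
E
```

```text
clock: 11.9
tool_pos: [0.4401, -0.3358, 0.1747]
ee_rot: [1.967, 0.459, -1.967]
wrist_force: [0.3, 0.0, 0.8]
grip_width: 0.0938
clock: 12.28
tool_pos: [0.4385, -0.3335, 0.1423]
ee_rot: [2.049, 0.333, -2.056]
wrist_force: [0.1, 0.2, -0.0]
grip_width: 0.0942
{'clock': np.float64(12.375), 'q': array([-8.0810e-01,  2.1880e-01,  1.6580e+00,  2.0000e-04,  1.2653e+00,
        4.4710e-01]), 'joint_torque': array([ 5.19000e-02, -3.52735e+01, -2.58108e+01,  7.11000e-02,
        3.46000e-02, -5.10000e-03]), 'tool_pos': array([ 0.44  , -0.3356,  0.1448]), 'ee_rot': array([ 2.0511,  0.3269, -2.0514]), 'wrist_force': array([ 0.354 , -0.5681,  0.2544]), 'wrist_torque': array([-0.0053,  0.0715, -0.0041]), 'grip_width': np.float64(0.0941)}
```

View pics/s18c.png

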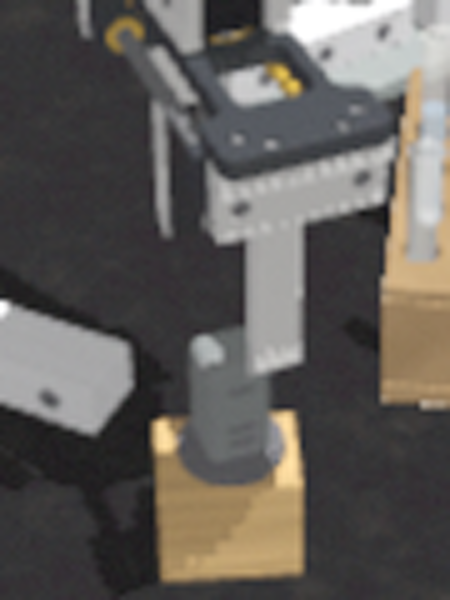

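View pics/t18c.png

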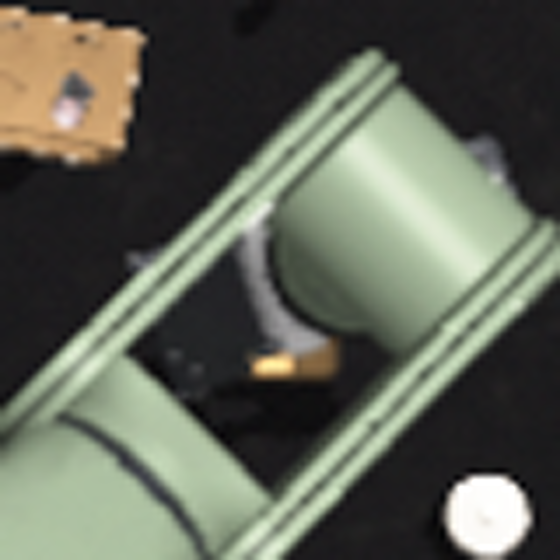

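```bash
python3 -m crank '[{"claw":100,"xyz":[0,-0.001,-0.03],"turn":0},{"claw":100,"xyz":[0,0,-0.03],"turn":0},{"claw":100,"xyz":[0,0,-0.014],"turn":0},{"claw":60,"xyz":[0,0,0],"turn":0},{"claw":40,"xyz":[0,0,0],"turn":0},{"claw":20,"xyz":[0,0,0],"turn":0},{"claw":5,"xyz":[0,0,0],"turn":0},{"claw":5,"xyz":[0,0,0],"turn":0}]'
python3 -m crank '[{"claw":5,"xyz":[0,0,0],"turn":0},{"claw":5,"xyz":[0,0,0],"turn":0}]'
python3 - <<'E'
from h import *
s=grab("side","s19")
o=env.get_obs();print({k:np.round(v,4) for k,v in o.items() if k!="dq"})
crop(s,230,200,320,320,5,"s19c")
E
```

```text
clock: 13.38
tool_pos: [0.44, -0.3378, 0.0708]
ee_rot: [2.052, 0.324, -2.051]
wrist_force: [-0.4, 0.2, -0.1]
grip_width: 0.0475
clock: 13.62
tool_pos: [0.4397, -0.3374, 0.0704]
ee_rot: [2.052, 0.325, -2.053]
wrist_force: [-1.5, 0.4, 0.8]
grip_width: 0.0297
{'clock': np.float64(13.675), 'q': array([-0.8107,  0.3124,  1.7119,  0.    ,  1.1179,  0.4463]), 'joint_torque': array([-1.17800e-01, -3.72545e+01, -2.43440e+01,  4.45000e-02,
       -2.43600e-01, -7.00000e-04]), 'tool_pos': array([ 0.4397, -0.3374,  0.0704]), 'ee_rot': array([ 2.052 ,  0.3252, -2.0526]), 'wrist_force': array([-0.0662,  1.9247,  0.9905]), 'wrist_torque': array([0.0933, 0.0856, 0.0318]), 'grip_width': np.float64(0.0299)}
```

View pics/s19c.png

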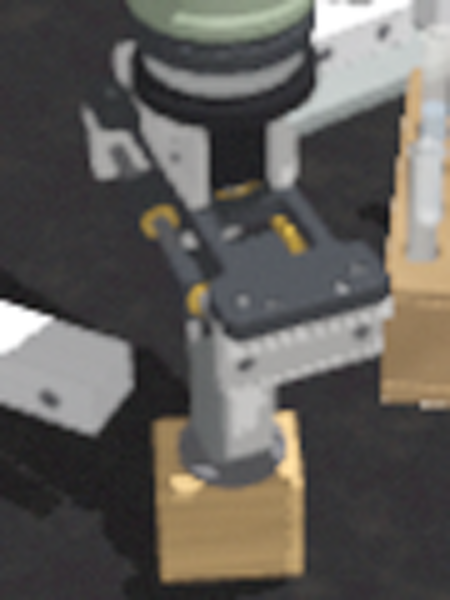

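```bash
python3 -m crank '[{"claw":5,"xyz":[0,0,0.01],"turn":0},{"claw":5,"xyz":[0,0,0.02],"turn":0},{"claw":5,"xyz":[0,0,0.04],"turn":0},{"claw":5,"xyz":[0,0,0.05],"turn":0},{"claw":5,"xyz":[0,0,0.04],"turn":0},{"claw":5,"xyz":[0,0.04,0],"turn":0},{"claw":5,"xyz":[0,0.04,0],"turn":0.02},{"claw":5,"xyz":[0,0.04,0],"turn":0.02}]'
python3 -m crank '[{"claw":5,"xyz":[0,0.04,0],"turn":0.02},{"claw":5,"xyz":[0,0.04,0],"turn":0.02},{"claw":5,"xyz":[0,0.04,0],"turn":0.02},{"claw":5,"xyz":[0,0.04,0],"turn":0.02},{"claw":5,"xyz":[0.02,0.04,0],"turn":0},{"claw":5,"xyz":[0.03,0.04,0],"turn":0},{"claw":5,"xyz":[0.03,0.03,0],"turn":0},{"claw":5,"xyz":[0,0,0],"turn":0}]'
python3 - <<'E'
from h import *
s=grab("side","s20");t=grab("top","t20")
o=env.get_obs();print({k:np.round(v,4) for k,v in o.items() if k!="dq"})
crop(s,240,90,340,230,4,"s20c");crop(t,190,130,270,220,6,"t20c")
E
```

```text
clock: 14.68
tool_pos: [0.4397, -0.2165, 0.2309]
ee_rot: [2.029, 0.362, -2.028]
wrist_force: [0.3, -0.6, -0.6]
grip_width: 0.0297
clock: 15.68
tool_pos: [0.5209, 0.0542, 0.2306]
ee_rot: [1.98, 0.44, -1.979]
wrist_force: [0.0, -0.2, -2.2]
grip_width: 0.0297
{'clock': np.float64(15.775), 'q': array([-6.5100e-02,  7.5100e-02,  1.6386e+00, -6.0000e-04,  1.4290e+00,
        1.0712e+00]), 'joint_torque': array([ 5.56900e-01, -3.24035e+01, -2.97672e+01,  1.07200e-01,
       -1.04700e-01,  4.70000e-03]), 'tool_pos': array([0.5194, 0.0523, 0.2303]), 'ee_rot': array([ 1.9796,  0.4371, -1.9821]), 'wrist_force': array([-0.3484,  0.6726, -1.4195]), 'wrist_torque': array([-0.0479,  0.1694, -0.0215]), 'grip_width': np.float64(0.0301)}
```

View pics/s20c.png

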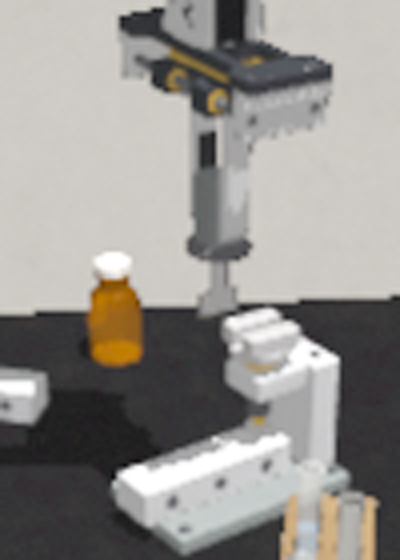

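View pics/t20c.png

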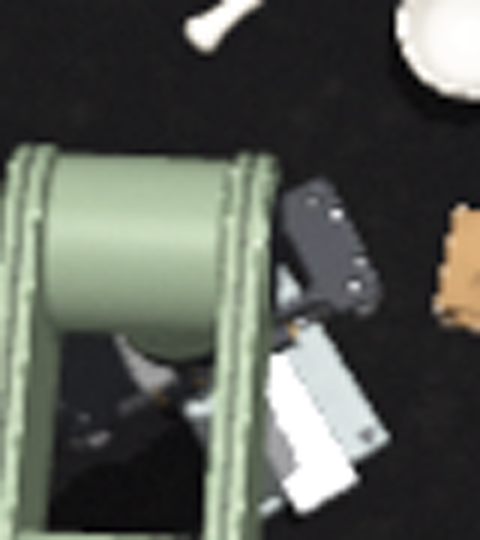

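```bash
python3 - <<'E'
from h import *
s=cv2.imread("pics/s20.png")
x0,y0=283,140
c=cv2.resize(s[y0:y0+50,x0:x0+50],None,fx=12,fy=12,interpolation=cv2.INTER_NEAREST)
b,a=.435,None
p=np.array([.5194,.0523,.2303-.0638])
u=np.array([np.cos(.435),np.sin(.435),0])*.015
P=np.array([p-u,p+u,p+u+[0,0,.018],p-u+[0,0,.018]])
q=proj("side",P);print(q)
for i in range(4): cv2.line(c,tuple(((q[i]-[x0,y0]+.5)*12).astype(int).tolist()),tuple(((q[(i+1)%4]-[x0,y0]+.5)*12).astype(int).tolist()),(0,0,255),1)
cv2.imwrite("pics/s20z.png",c)
E
```

```text
[[289.51018325 168.85296576]
 [298.21195794 166.54222326]
 [298.28516948 161.0417724 ]
 [289.5118655  163.31397092]]
```

View pics/s20z.png

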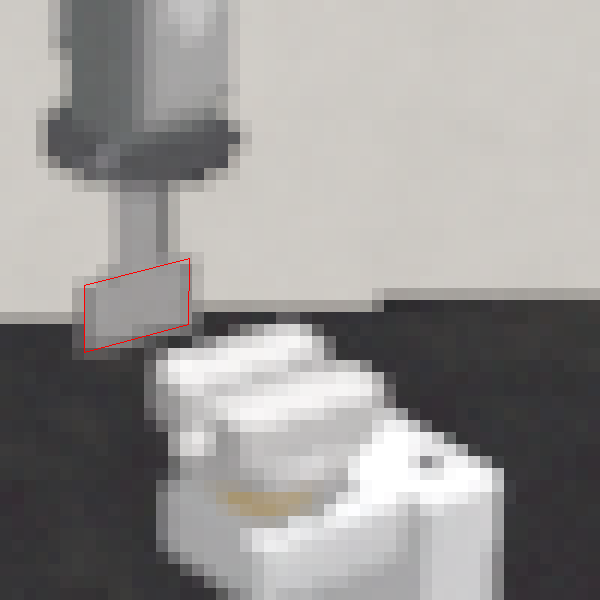

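```bash
cat > prof.py <<'E'
from h import *
def prof(im,n,st,turn,z=None,half=.014):
    g=cv2.cvtColor(im,cv2.COLOR_BGR2GRAY).astype(np.float32)
    x,y,yaw=st; a=yaw-turn; z=.144-.005*turn if z is None else z
    ls=np.linspace(-half,half,15); vs=np.arange(-30,31,2)/1e3
    out=[]
    for v in vs:
        P=np.array([[x+l*np.cos(a)-v*np.sin(a),y+l*np.sin(a)+v*np.cos(a),z] for l in ls])
        q=proj(n,P).astype(np.float32)
        out.append(cv2.remap(g,q[:,0],q[:,1],cv2.INTER_LINEAR).mean())
    return vs,np.array(out)
if __name__=="__main__":
    st=(.5578,.0747,.5236)
    for n,f in(("side","side0"),("side","s20"),("top","top0"),("top","t17")):
        im=cv2.imread(f"pics/{f}.png")
        for tu in(0,.1,.2):
            v,o=prof(im,n,st,tu); print(f,tu); print(" ".join(f"{int(a*1e3)}:{int(b)}" for a,b in zip(v,o)))
E
python3 prof.py
```

```text
side0 0
-30:178 -28:185 -26:198 -24:211 -22:223 -20:232 -18:238 -16:241 -14:240 -12:237 -10:232 -8:224 -6:215 -4:205 -2:200 0:202 2:209 4:219 6:228 8:235 10:240 12:241 14:237 16:229 18:217 20:200 22:172 24:136 26:100 28:70 30:57
side0 0.1
-30:187 -28:191 -26:198 -24:210 -22:221 -20:231 -18:238 -16:241 -14:242 -12:240 -10:236 -8:229 -6:220 -4:211 -2:203 0:200 2:205 4:214 6:224 8:232 10:238 12:241 14:239 16:233 18:223 20:207 22:183 24:148 26:110 28:77 30:60
side0 0.2
-30:191 -28:193 -26:199 -24:209 -22:219 -20:228 -18:235 -16:240 -14:242 -12:241 -10:237 -8:232 -6:225 -4:216 -2:207 0:202 2:203 4:210 6:219 8:228 10:235 12:239 14:239 16:236 18:227 20:214 22:194 24:164 26:128 28:94 30:69
s20 0
-30:178 -28:185 -26:198 -24:212 -22:224 -20:233 -18:239 -16:241 -14:241 -12:238 -10:232 -8:225 -6:215 -4:206 -2:200 0:202 2:210 4:219 6:229 8:236 10:241 12:242 14:238 16:230 18:218 20:200 22:172 24:136 26:100 28:73 30:66
s20 0.1
-30:188 -28:191 -26:199 -24:210 -22:222 -20:232 -18:239 -16:242 -14:243 -12:240 -10:236 -8:229 -6:221 -4:211 -2:203 0:201 2:206 4:215 6:224 8:233 10:239 12:242 14:240 16:234 
[... 951 characters left out ...]
 28:104 30:98
t17 0
-30:206 -28:198 -26:193 -24:204 -22:231 -20:248 -18:252 -16:253 -14:252 -12:251 -10:250 -8:246 -6:234 -4:218 -2:220 0:237 2:246 4:247 6:249 8:252 10:253 12:253 14:252 16:250 18:247 20:235 22:202 24:151 26:111 28:98 30:95
t17 0.1
-30:212 -28:206 -26:200 -24:206 -22:228 -20:247 -18:252 -16:253 -14:252 -12:251 -10:250 -8:247 -6:235 -4:219 -2:218 0:236 2:246 4:247 6:249 8:252 10:253 12:252 14:252 16:250 18:247 20:234 22:201 24:148 26:111 28:100 30:96
t17 0.2
-30:215 -28:211 -26:209 -24:215 -22:229 -20:245 -18:252 -16:253 -14:252 -12:252 -10:250 -8:246 -6:236 -4:222 -2:219 0:235 2:245 4:247 6:249 8:251 10:252 12:252 14:252 16:250 18:246 20:233 22:200 24:155 26:120 28:105 30:99
```

```bash
python3 - <<'E'
from h import *
st=(.5578,.0747,.5236)
def ang(f,n,lo,hi,sgn=1):
    g=cv2.cvtColor(cv2.imread(f"pics/{f}.png"),cv2.COLOR_BGR2GRAY).astype(np.float32)
    x,y,a=st; z=.1437; X=[];V=[]
    vs=np.arange(lo,hi,.25)/1e3
    for l in np.arange(-18,18.1,2)/1e3:
        P=np.array([[x+l*np.cos(a)-v*np.sin(a),y+l*np.sin(a)+v*np.cos(a),z] for v in vs]);q=proj(n,P).astype(np.float32)
        o=cv2.remap(g,q[:,0],q[:,1],cv2.INTER_CUBIC).ravel()
        w=np.clip(o.max()-15-o,0,None)**2
        X.append(l);V.append((w*vs).sum()/max(w.sum(),1e-9))
    X=np.array(X);V=np.array(V);print(f,(V*1e3).round(1)); k=np.polyfit(X,V,1);print("turn",-np.arctan(k[0]),"off",k[1])
ang("side0","side",-11,11);ang("s20","side",-11,11)
ang("top0","top",-9,5);ang("t17","top",-9,5)
E
```

```text
side0 [ 0.8  0.8  0.5 -0.1 -0.4 -0.4 -0.1  0.  -0.3 -0.8 -1.4 -1.3 -0.9 -0.7
 -1.2 -2.1 -2.1 -1.6 -1.1]
turn 0.06797264585883864 off -0.0006554757551495154
s20 [ 0.7  0.7  0.4 -0.2 -0.6 -0.5 -0.2 -0.  -0.3 -0.7 -1.3 -1.3 -1.  -0.8
 -1.1 -2.  -2.1 -1.6 -1. ]
turn 0.06319424747871984 off -0.000669377730515769
top0 [-1.7 -1.7 -2.7 -3.6 -3.3 -3.2 -2.8 -2.5 -2.6 -2.8 -3.  -3.1 -3.2 -3.5
 -4.9 -5.  -4.8 -4.7 -4.5]
turn 0.07379158535303106 off -0.003351637794122792
t17 [-1.7 -1.7 -2.6 -3.6 -3.3 -3.3 -2.9 -2.5 -2.6 -2.8 -3.  -3.1 -3.2 -3.4
 -4.9 -5.  -4.8 -4.7 -4.4]
turn 0.07354888050911729 off -0.003337890017462701
```

```bash
python3 -m crank '[{"claw":5,"xyz":[0.02,0.011,0],"turn":0.015},{"claw":5,"xyz":[0.0185,0.0107,0],"turn":0},{"claw":5,"xyz":[0,0,-0.012],"turn":0},{"claw":5,"xyz":[0,0,0],"turn":0},{"claw":5,"xyz":[0,0,0],"turn":0}]'
python3 - <<'E'
from h import *
from scipy.spatial.transform import Rotation as R
s=grab("side","s21")
o=env.get_obs();print({k:np.round(v,4) for k,v in o.items() if k!="dq"})
M=R.from_rotvec(o["ee_rot"]).as_matrix();byaw=np.arctan2(M[1,1],M[0,1])+np.pi/2;print("blade yaw",byaw,M[:,0])
p=o["tool_pos"]+[0,0,-.0638]
x0,y0=283,130
c=cv2.resize(s[y0:y0+50,x0:x0+50],None,fx=12,fy=12,interpolation=cv2.INTER_NEAREST)
u=np.array([np.cos(byaw),np.sin(byaw),0])*.015
q=proj("side",np.array([p-u,p+u,p+u+[0,0,.018],p-u+[0,0,.018]]))
for i in range(4): cv2.line(c,tuple(((q[i]-[x0,y0]+.5)*12).astype(int).tolist()),tuple(((q[(i+1)%4]-[x0,y0]+.5)*12).astype(int).tolist()),(0,0,255),1)
cv2.imwrite("pics/s21z.png",c)
E
```

```text
clock: 16.4
tool_pos: [0.5574, 0.0734, 0.2181]
ee_rot: [1.972, 0.449, -1.974]
wrist_force: [-0.3, 0.1, -0.6]
grip_width: 0.0298
{'clock': np.float64(16.45), 'q': array([-2.2700e-02,  1.7050e-01,  1.5567e+00, -2.0000e-04,  1.4147e+00,
        1.1001e+00]), 'joint_torque': array([-2.71000e-02, -3.64252e+01, -2.89669e+01,  4.29000e-02,
       -4.18000e-02, -1.20000e-03]), 'tool_pos': array([0.5577, 0.0735, 0.2185]), 'ee_rot': array([ 1.9726,  0.4494, -1.9733]), 'wrist_force': array([ 0.65  ,  1.0522, -1.1019]), 'wrist_torque': array([-0.0483,  0.1486, -0.0073]), 'grip_width': np.float64(0.03)}
blade yaw 0.4479905047938064 [-3.20265560e-04 -1.73141039e-04 -9.99999934e-01]
```

View pics/s21z.png

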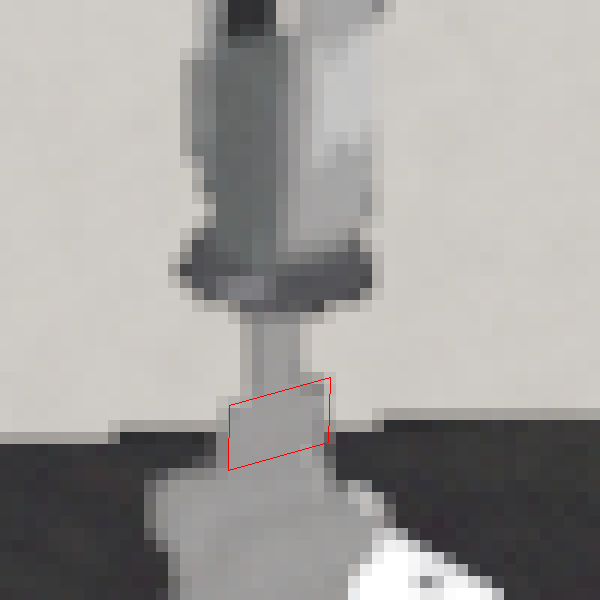

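```bash
python3 -m crank '[{"claw":5,"xyz":[0.0003,0.0003,-0.006],"turn":0},{"claw":5,"xyz":[0,0,-0.006],"turn":0},{"claw":5,"xyz":[0,0,-0.003],"turn":0},{"claw":5,"xyz":[0,0,0],"turn":0}]'
```

```text
clock: 16.95
tool_pos: [0.5583, 0.0744, 0.2029]
ee_rot: [1.971, 0.451, -1.974]
wrist_force: [-0.4, 0.2, -0.7]
grip_width: 0.0301
```

```bash
python3 -m crank '[{"claw":5,"xyz":[0,0,-0.003],"turn":0},{"claw":5,"xyz":[0,0,-0.003],"turn":0},{"claw":5,"xyz":[0,0,-0.002],"turn":0},{"claw":5,"xyz":[0,0,0],"turn":0}]'
python3 - <<'E'
from h import *
s=grab("side","s22");o=env.get_obs();print({k:np.round(v,4) for k,v in o.items() if "wr" in k or "pos" in k})
crop(s,265,120,330,200,8,"s22c")
E
```

```text
clock: 17.45
tool_pos: [0.5585, 0.0744, 0.1952]
ee_rot: [1.972, 0.45, -1.973]
wrist_force: [0.3, 0.2, -1.6]
grip_width: 0.03
{'tool_pos': array([0.5586, 0.0744, 0.1954]), 'wrist_force': array([-0.3888, -0.626 , -2.3185]), 'wrist_torque': array([-0.0551,  0.0911, -0.0203])}
```

View pics/s22c.png

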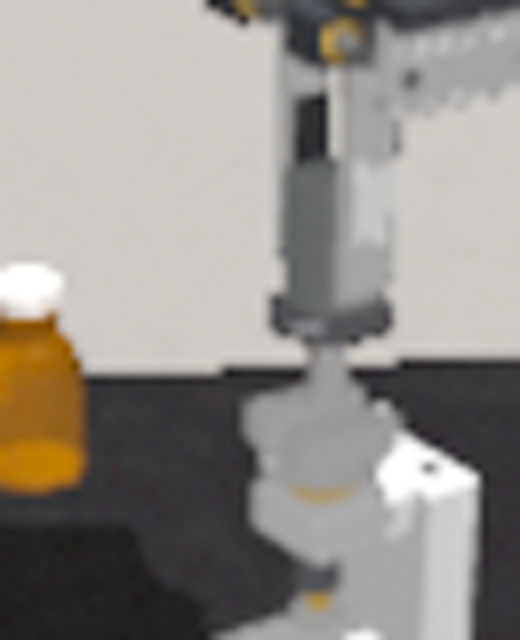

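```bash
cat > st.py <<'E'
from h import *
from scipy.spatial.transform import Rotation as R
o=env.get_obs();M=R.from_rotvec(o["ee_rot"]).as_matrix()
print(o["clock"].round(2),"pos",o["tool_pos"].round(4),"F",o["wrist_force"].round(1),"T",o["wrist_torque"].round(3),"bladeyaw",(((np.arctan2(M[1,1],M[0,1])+np.pi/2)+np.pi)%(2*np.pi)-np.pi).round(4),"q6",o["q"][5].round(3),"w",o["grip_width"].round(4))
E
python3 st.py
python3 -m crank '[{"claw":5,"xyz":[0,0,0],"turn":-0.05},{"claw":5,"xyz":[0,0,0],"turn":0}]' >/dev/null; python3 st.py
python3 -m crank '[{"claw":5,"xyz":[0,0,0],"turn":-0.05},{"claw":5,"xyz":[0,0,0],"turn":0}]' >/dev/null; python3 st.py
python3 -m crank '[{"claw":5,"xyz":[0,0,0],"turn":-0.05},{"claw":5,"xyz":[0,0,0],"turn":0}]' >/dev/null; python3 st.py
python3 -m crank '[{"claw":5,"xyz":[0,0,-0.0003],"turn":-0.05},{"claw":5,"xyz":[0,0,0],"turn":0}]' >/dev/null; python3 st.py
python3 -m crank '[{"claw":5,"xyz":[0,0,-0.0003],"turn":-0.05},{"claw":5,"xyz":[0,0,0],"turn":0}]' >/dev/null; python3 st.py
```

```text
Traceback (most recent call last):
  File "st.py", line 4, in <module>
    print(o["clock"].round(2),"pos",o["tool_pos"].round(4),"F",o["wrist_force"].round(1),"T",o["wrist_torque"].round(3),"bladeyaw",(((np.arctan2(M[1,1],M[0,1])+np.pi/2)+np.pi)%(2*np.pi)-np.pi).round(4),"q6",o["q"][5].round(3),"w",o["grip_width"].round(4))
          ^^^^^^^^^^^^^^^^
AttributeError: 'float' object has no attribute 'round'
Traceback (most recent call last):
  File "st.py", line 4, in <module>
    print(o["clock"].round(2),"pos",o["tool_pos"].round(4),"F",o["wrist_force"].round(1),"T",o["wrist_torque"].round(3),"bladeyaw",(((np.arctan2(M[1,1],M[0,1])+np.pi/2)+np.pi)%(2*np.pi)-np.pi).round(4),"q6",o["q"][5].round(3),"w",o["grip_width"].round(4))
          ^^^^^^^^^^^^^^^^
AttributeError: 'float' object has no attribute 'round'
Traceback (most recent call last):
  File "st.py", line 4, in <module>
    print(o["clock"].round(2),"pos",o["tool_pos"].round(4),"F",o["wrist_force"].round(1),"T",o["wrist_torque"].round(3),"bladeyaw",(((np.arctan2(M[1,1],M[0,1])+np.pi/2)+np.pi)%(2*np.pi)-np.pi).round(4),"q6",o[
[... 659 characters left out ...]
].round(4),"F",o["wrist_force"].round(1),"T",o["wrist_torque"].round(3),"bladeyaw",(((np.arctan2(M[1,1],M[0,1])+np.pi/2)+np.pi)%(2*np.pi)-np.pi).round(4),"q6",o["q"][5].round(3),"w",o["grip_width"].round(4))
          ^^^^^^^^^^^^^^^^
AttributeError: 'float' object has no attribute 'round'
Traceback (most recent call last):
  File "st.py", line 4, in <module>
    print(o["clock"].round(2),"pos",o["tool_pos"].round(4),"F",o["wrist_force"].round(1),"T",o["wrist_torque"].round(3),"bladeyaw",(((np.arctan2(M[1,1],M[0,1])+np.pi/2)+np.pi)%(2*np.pi)-np.pi).round(4),"q6",o["q"][5].round(3),"w",o["grip_width"].round(4))
          ^^^^^^^^^^^^^^^^
AttributeError: 'float' object has no attribute 'round'
```

```bash
sed -i 's/o\["clock"\].round(2)/round(float(o["clock"]),2)/; s/o\["grip_width"\].round(4)/round(float(o["grip_width"]),4)/' st.py
python3 st.py
python3 -m crank '[{"claw":5,"xyz":[0,0,-0.0005],"turn":-0.1},{"claw":5,"xyz":[0,0,0],"turn":0}]' >/dev/null; python3 st.py
python3 -m crank '[{"claw":5,"xyz":[0,0,-0.0005],"turn":-0.1},{"claw":5,"xyz":[0,0,0],"turn":0}]' >/dev/null; python3 st.py
```

```text
18.75 pos [0.5587 0.075  0.195 ] F [-1.3  3.6 -0.6] T [1.    0.307 0.11 ] bladeyaw 0.2009 q6 1.349 w 0.0299
19.0 pos [0.5587 0.0747 0.1945] F [-1.2  3.9 -0.3] T [0.978 0.239 0.041] bladeyaw 0.1014 q6 1.448 w 0.0295
19.25 pos [0.5587 0.0745 0.194 ] F [ 0.2  3.3 -1.2] T [1.002 0.241 0.033] bladeyaw 0.002 q6 1.548 w 0.0296
```

```bash

python3 -m crank '[{"claw":5,"xyz":[0,0.0004,-0.0005],"turn":-0.1},{"claw":5,"xyz":[0,0,-0.0005],"turn":-0.1},{"claw":5,"xyz":[0,0,-0.0005],"turn":-0.1},{"claw":5,"xyz":[0,0,-0.0005],"turn":-0.1},{"claw":5,"xyz":[0,0,0],"turn":0}]' >/dev/null; python3 st.py
python3 -m crank '[{"claw":5,"xyz":[0,0,-0.0005],"turn":-0.1},{"claw":5,"xyz":[0,0,-0.0005],"turn":-0.1},{"claw":5,"xyz":[0,0,-0.0005],"turn":-0.1},{"claw":5,"xyz":[0,0,0],"turn":0}]' >/dev/null; python3 st.py
python3 - <<'E'
from h import *
s=grab("side","s23");t=grab("top","t23")
crop(s,265,120,330,200,8,"s23c");crop(t,200,150,260,210,9,"t23c")
E
```

```text
19.88 pos [0.5588 0.0741 0.1919] F [-0.4  0.4 -0.5] T [ 0.478  0.101 -0.003] bladeyaw -0.3978 q6 1.948 w 0.0301
20.38 pos [0.5587 0.0737 0.1903] F [-0.6 -0.7  1. ] T [-0.     0.248  0.023] bladeyaw -0.6976 q6 2.248 w 0.03
```

View pics/s23c.png

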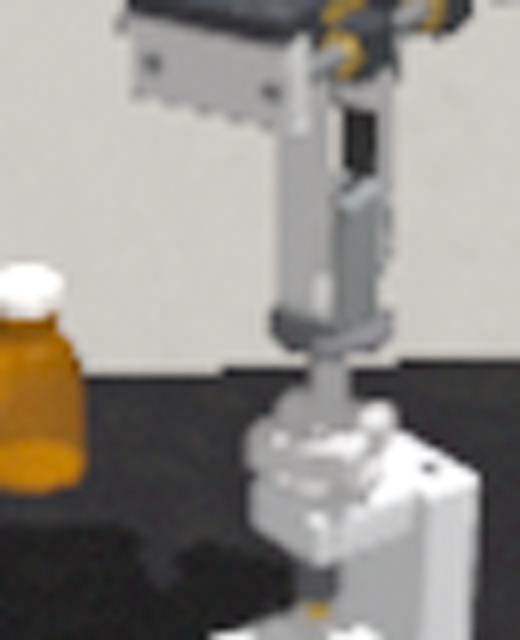

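View pics/t23c.png

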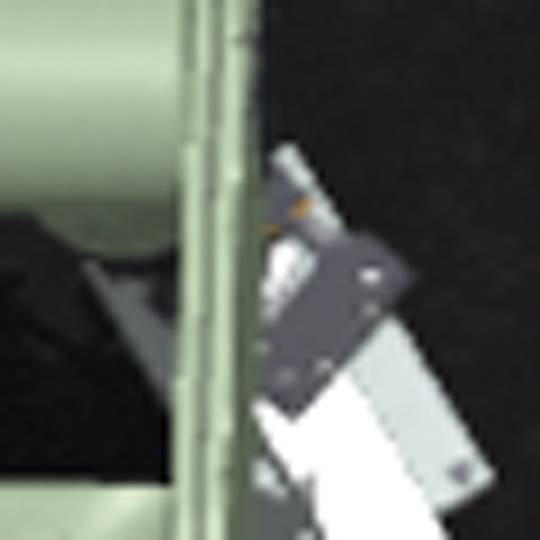

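```bash

python3 -m crank '[{"claw":5,"xyz":[0,0,-0.0005],"turn":-0.1},{"claw":5,"xyz":[0,0,-0.0005],"turn":-0.1},{"claw":5,"xyz":[0,0,0],"turn":-0.02},{"claw":5,"xyz":[0,0,0],"turn":0}]' >/dev/null; python3 st.py
python3 -m crank '[{"claw":5,"xyz":[0,0,0],"turn":0.07},{"claw":5,"xyz":[0,0,0],"turn":0.07},{"claw":5,"xyz":[0,0,0],"turn":0},{"claw":5,"xyz":[0,0,0.005],"turn":0},{"claw":5,"xyz":[0,0,0.02],"turn":0},{"claw":5,"xyz":[0,0,0.03],"turn":0},{"claw":5,"xyz":[0,0,0.03],"turn":0}]' >/dev/null; python3 st.py
python3 - <<'E'
from h import *
s=grab("side","s24")
crop(s,265,120,330,200,8,"s24c")
E
```

```text
20.98 pos [0.5584 0.0737 0.1893] F [-1.8 -3.1  0.8] T [-0.711  0.557  0.112] bladeyaw -0.9193 q6 2.469 w 0.0301
21.85 pos [0.5587 0.0751 0.2754] F [-0.  -0.4 -1. ] T [ 0.093  0.117 -0.034] bladeyaw -0.7813 q6 2.332 w 0.0302
```

View pics/s24c.png

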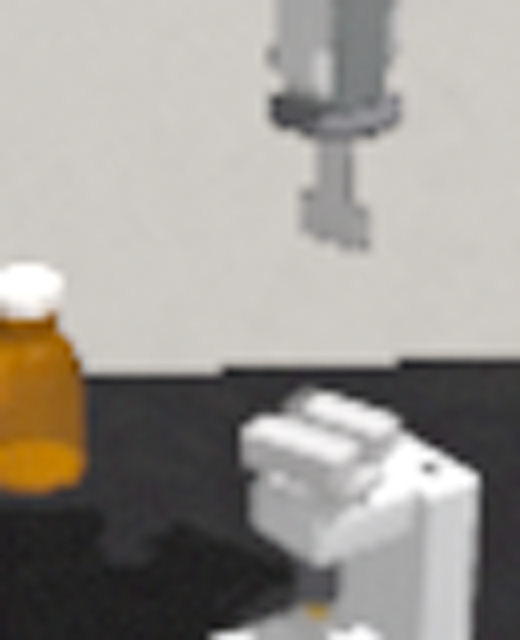

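```bash
python3 -m crank '[{"claw":5,"xyz":[-0.03,-0.05,0],"turn":0},{"claw":5,"xyz":[-0.03,-0.06,0],"turn":0},{"claw":5,"xyz":[-0.01,-0.06,0],"turn":0},{"claw":5,"xyz":[0,-0.04,0],"turn":0},{"claw":5,"xyz":[0,0,0],"turn":0}]' >/dev/null
cat > ang.py <<'E'
from h import *
def ang(f,n,turn,lo=-10,hi=10,st=(.5578,.0747,.5236),off=0):
    g=cv2.cvtColor(cv2.imread(f"pics/{f}.png"),cv2.COLOR_BGR2GRAY).astype(np.float32)
    x,y,a=st; a=a-turn; z=.144-.005*turn; X=[];V=[]
    vs=np.arange(lo,hi,.25)/1e3
    for l in np.arange(-18,18.1,2)/1e3:
        P=np.array([[x+l*np.cos(a)-v*np.sin(a),y+l*np.sin(a)+v*np.cos(a),z] for v in vs]);q=proj(n,P).astype(np.float32)
        o=cv2.remap(g,q[:,0],q[:,1],cv2.INTER_CUBIC).ravel()
        w=np.clip(o.max()-15-o,0,None)**2
        X.append(l);V.append((w*vs).sum()/max(w.sum(),1e-9))
    X=np.array(X);V=np.array(V);k=np.polyfit(X,V,1);print(f,turn,(V*1e3).round(1),"turn",(turn-np.arctan(k[0])).round(3),"off",k[1].round(4))
E
python3 - <<'E'
from ang import *
grab("side","s25");t=grab("top","t25")
for tu in(1.1,1.2,1.3,1.4):
    for f,n in(("s24","side"),("s25","side"),("t25","top")): ang(f,n,tu)
crop(t,205,155,265,220,9,"t25c")
s=cv2.imread("pics/s25.png");crop(s,265,155,330,230,8,"s25c")
E
```

```text
s24 1.1 [ 1.9  2.6  2.2  0.3 -1.2 -2.2 -2.8 -3.3 -3.7 -4.1 -4.1 -4.3 -4.6 -5.
 -5.5 -5.6 -5.9 -6.3 -6.9] turn 1.344 off -0.0031
s25 1.1 [-0.7 -1.6 -1.9 -2.1 -2.  -2.3 -2.7 -3.1 -3.6 -3.9 -4.1 -4.3 -4.7 -5.
 -5.6 -5.7 -5.9 -6.3 -7. ] turn 1.257 off -0.0038
t25 1.1 [6.9 6.5 6.  5.7 5.5 4.9 4.8 4.4 4.1 4.1 3.6 3.3 3.1 2.6 2.4 2.1 1.6 1.3
 0.6] turn 1.259 off 0.0039
s24 1.2 [ 1.   1.5  0.7 -0.6 -1.6 -2.1 -2.7 -3.  -3.2 -3.1 -3.  -3.1 -3.3 -3.6
 -3.8 -3.7 -3.8 -4.2 -5. ] turn 1.347 off -0.0025
s25 1.2 [-2.2 -2.7 -2.6 -2.3 -2.  -2.2 -2.6 -2.9 -3.  -3.  -3.  -3.1 -3.4 -3.7
 -3.9 -3.7 -3.8 -4.2 -5.1] turn 1.264 off -0.0031
t25 1.2 [5.1 4.8 4.5 4.6 4.5 4.2 4.3 4.1 4.1 4.1 3.8 3.8 3.7 3.4 3.5 3.4 3.1 2.9
 2.3] turn 1.26 off 0.0039
s24 1.3 [-0.7 -0.2 -0.7 -1.5 -1.9 -2.1 -2.5 -2.8 -2.6 -2.1 -1.8 -1.9 -2.1 -2.2
 -2.  -1.6 -1.6 -1.9 -2.5] turn 1.329 off -0.0018
s25 1.3 [-3.5 -3.7 -3.4 -2.5 -2.1 -2.2 -2.4 -2.6 -2.5 -2.1 -1.9 -1.9 -2.1 -2.3
 -2.  -1.6 -1.6 -1.9 -2.6] turn 1.261 off -0.0024
t25 1.3 [3.4 3.2 3.2 3.5 3.5 3.6 3.8 3.8 4.  4.2 4.2 4.3 4.3 4.3 4.6 4.7 4.7 4.4
 4. ] turn 1.262 off 0.004
s24 1.4 [-2.5 -1.8 -2.  -2.2 -2.1 -2.2 -2.5 -2.6 -2.  -1.1 -0.7 -0.8 -0.8 -0.6
  0.   0.5  0.6  0.3 -0. ] turn 1.312 off -0.0012
s25 1.4 [-4.7 -4.8 -4.  -2.7 -2.2 -2.2 -2.4 -2.4 -1.8 -1.1 -0.8 -0.8 -0.9 -0.7
  0.   0.6  0.5  0.3 -0. ] turn 1.261 off -0.0016
t25 1.4 [1.7 1.6 2.  2.4 2.7 2.9 3.3 3.6 4.  4.3 4.5 4.9 5.  5.3 5.7 6.1 6.2 5.9
 5.9] turn 1.264 off 0.0041
```

View pics/t25c.png

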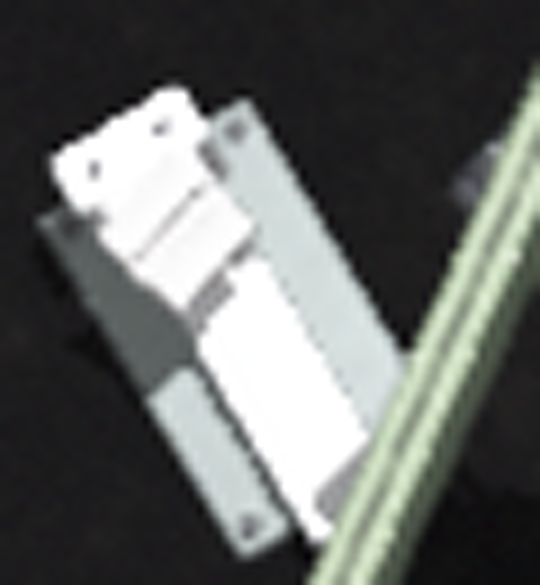

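View pics/s25c.png

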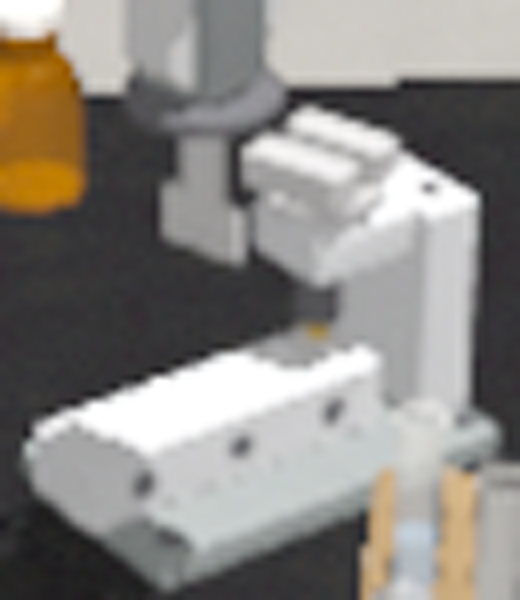

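```bash
python3 st.py
python3 -m crank '[{"claw":5,"xyz":[-0.01,-0.03,0],"turn":0.11},{"claw":5,"xyz":[-0.01,-0.03,0],"turn":0.11},{"claw":5,"xyz":[-0.01,-0.03,0],"turn":0.11},{"claw":5,"xyz":[-0.01,-0.03,0],"turn":0.11},{"claw":5,"xyz":[-0.01,-0.03,0],"turn":0.11},{"claw":5,"xyz":[0,-0.03,0],"turn":0.11},{"claw":5,"xyz":[0,-0.02,-0.02],"turn":0.11},{"claw":5,"xyz":[0,0,-0.03],"turn":0.11}]'
python3 -m crank '[{"claw":5,"xyz":[0,0,-0.04],"turn":0},{"claw":5,"xyz":[0,0,0],"turn":0},{"claw":5,"xyz":[0,0,0],"turn":0}]' >/dev/null
python3 st.py
```

```text
22.62 pos [ 0.4907 -0.1308  0.274 ] F [-0.5 -0.1 -2. ] T [0.061 0.149 0.027] bladeyaw -0.7822 q6 1.921 w 0.0301
clock: 23.62
tool_pos: [0.4423, -0.3317, 0.2248]
ee_rot: [2.17, 0.109, -2.165]
wrist_force: [-1.2, 0.8, -3.1]
grip_width: 0.0301
24.0 pos [ 0.4419 -0.3308  0.1857] F [ 0.4 -0.7 -1.6] T [-0.018  0.175  0.005] bladeyaw 0.1003 q6 0.671 w 0.0297
```

```bash

python3 -m crank '[{"claw":5,"xyz":[-0.0034,-0.007,-0.03],"turn":0},{"claw":5,"xyz":[0,0,-0.018],"turn":0},{"claw":5,"xyz":[0,0,0],"turn":0},{"claw":5,"xyz":[0,0,0],"turn":0}]' >/dev/null
python3 st.py
python3 - <<'E'
from fit import *
s=grab("side","s26")
d=np.load("fit.npy")[2];print(d)
from scipy.spatial.transform import Rotation as R
o=env.get_obs();p=o["tool_pos"]+[0,0,-.0638];by=.1003
u=np.array([np.cos(by),np.sin(by),0])*.015
x0,y0=250,235
c=cv2.resize(s[y0:y0+80,x0:x0+60],None,fx=8,fy=8,interpolation=cv2.INTER_CUBIC)
q=proj("side",np.array([p-u,p+u,p+u+[0,0,.018],p-u+[0,0,.018]]))
for i in range(4): cv2.line(c,tuple(((q[i]-[x0,y0]+.5)*8).astype(int).tolist()),tuple(((q[(i+1)%4]-[x0,y0]+.5)*8).astype(int).tolist()),(0,0,255),1)
drawbox(c,"side",box(d[:2],d[2],.042,.022,.056,.056),np.array([x0,y0]),8,(0,255,0))
drawbox(c,"side",box(d[:2],d[2],.064,.046,0,.056),np.array([x0,y0]),8,(255,0,0))
cv2.imwrite("pics/s26c.png",c)
E
```

```text
24.5 pos [ 0.4381 -0.3386  0.1376] F [-0.3 -0.4 -1.9] T [-0.028  0.189 -0.019] bladeyaw 0.099 q6 0.657 w 0.0298
[ 0.43688718 -0.33836531 -0.01010324  0.00213386]
```

View pics/s26c.png

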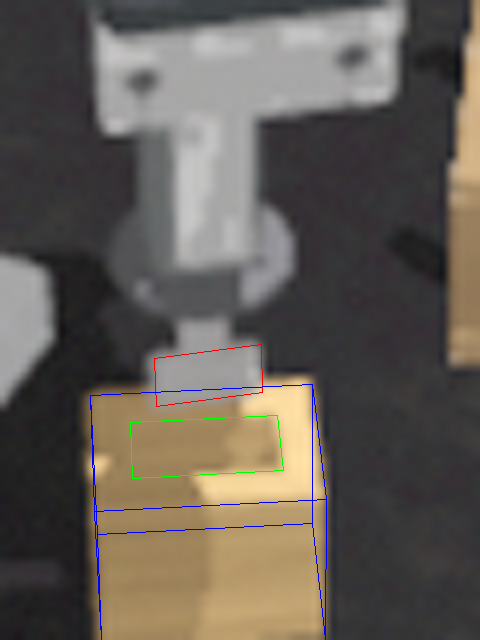

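```bash

python3 -m crank '[{"claw":5,"xyz":[0,0,-0.015],"turn":0},{"claw":5,"xyz":[0,0,-0.008],"turn":0},{"claw":5,"xyz":[0,0,-0.005],"turn":0},{"claw":5,"xyz":[0,0,0],"turn":0}]' >/dev/null;python3 st.py
python3 -m crank '[{"claw":5,"xyz":[0,0,-0.01],"turn":0},{"claw":5,"xyz":[0,0,-0.01],"turn":0},{"claw":5,"xyz":[0,0,0],"turn":0}]' >/dev/null;python3 st.py
```

```text
25.05 pos [ 0.4369 -0.3378  0.1076] F [ 0.5  0.  -1.1] T [ 0.047  0.215 -0.017] bladeyaw 0.0987 q6 0.657 w 0.0298
25.43 pos [ 0.4365 -0.3372  0.0869] F [ 1.3 -1.  -2. ] T [-0.008  0.179 -0.043] bladeyaw 0.0988 q6 0.657 w 0.0301
```

```bash

python3 -m crank '[{"claw":5,"xyz":[0,0,-0.008],"turn":0},{"claw":5,"xyz":[0,0,-0.006],"turn":0},{"claw":5,"xyz":[0,0,-0.001],"turn":0},{"claw":5,"xyz":[0,0,0],"turn":0}]' >/dev/null;python3 st.py
```

```text
25.93 pos [ 0.4374 -0.3381  0.0733] F [ 0.4  0.3 -1.1] T [-0.061  0.148  0.015] bladeyaw 0.0988 q6 0.657 w 0.0299
```

```bash

python3 -m crank '[{"claw":5,"xyz":[0,0,-0.0015],"turn":0},{"claw":5,"xyz":[0,0,0],"turn":0}]' >/dev/null;python3 st.py
python3 -m crank '[{"claw":40,"xyz":[0,0,0],"turn":0},{"claw":60,"xyz":[0,0,0],"turn":0},{"claw":90,"xyz":[0,0,0],"turn":0},{"claw":90,"xyz":[0,0,0],"turn":0},{"claw":90,"xyz":[0,0,0.02],"turn":0},{"claw":90,"xyz":[0,0,0.05],"turn":0},{"claw":90,"xyz":[0,0,0.06],"turn":0},{"claw":90,"xyz":[0,0,0],"turn":0}]' >/dev/null;python3 st.py
python3 -m crank '[{"claw":90,"xyz":[-0.02,0.05,0.03],"turn":0},{"claw":90,"xyz":[-0.02,0.05,0],"turn":0},{"claw":90,"xyz":[-0.02,0.05,0],"turn":0},{"claw":90,"xyz":[0,0.05,0],"turn":0},{"claw":90,"xyz":[0,0,0],"turn":0},{"claw":90,"xyz":[0,0,0],"turn":0}]' >/dev/null;python3 st.py
python3 - <<'E'
from ang import *
s=grab("side","s27");t=grab("top","t27")
for tu in(1.2,1.3):
    for f,n in(("s27","side"),("t27","top")): ang(f,n,tu)
crop(t,205,155,265,220,9,"t27c");crop(s,265,155,330,230,8,"s27c");crop(s,230,230,320,330,6,"s27d")
E
```

```text
26.18 pos [ 0.4374 -0.3381  0.0719] F [ 0.4  0.2 -2.3] T [-0.028  0.146  0.007] bladeyaw 0.0988 q6 0.657 w 0.0297
27.18 pos [ 0.4404 -0.3413  0.2085] F [-0.8 -0.1 -1. ] T [-0.012  0.205  0.027] bladeyaw 0.0988 q6 0.657 w 0.0848
27.93 pos [ 0.3772 -0.1384  0.2313] F [-0.3 -0.3 -0.4] T [-0.006  0.146 -0.027] bladeyaw 0.0993 q6 0.904 w 0.0845
s27 1.2 [-2.1 -2.7 -2.6 -2.3 -2.  -2.2 -2.5 -2.8 -3.1 -3.1 -3.  -3.2 -3.4 -3.7
 -3.9 -3.7 -3.8 -4.2 -5. ] turn 1.264 off -0.0031
t27 1.2 [5.1 4.8 4.5 4.6 4.5 4.3 4.3 4.1 4.1 4.1 3.8 3.8 3.7 3.4 3.5 3.4 3.2 2.9
 2.3] turn 1.26 off 0.0039
s27 1.3 [-3.5 -3.7 -3.4 -2.5 -2.  -2.1 -2.4 -2.6 -2.5 -2.1 -1.9 -1.9 -2.1 -2.2
 -2.  -1.6 -1.6 -1.9 -2.5] turn 1.262 off -0.0024
t27 1.3 [3.4 3.2 3.2 3.5 3.6 3.6 3.8 3.8 4.  4.1 4.1 4.3 4.3 4.3 4.6 4.7 4.7 4.4
 4.1] turn 1.261 off 0.004
```

View pics/s27.png

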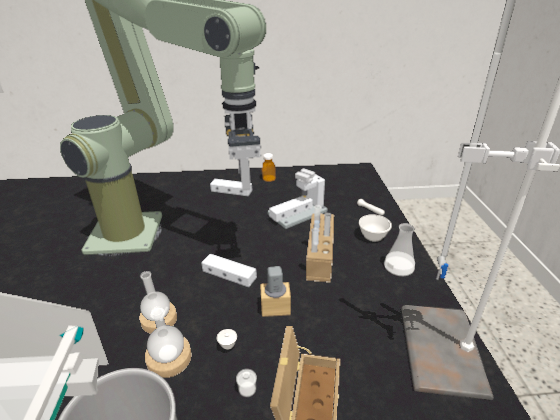

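View pics/t27.png

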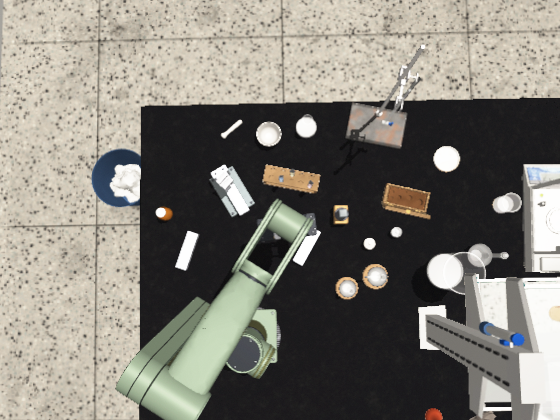

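View pics/s27c.png

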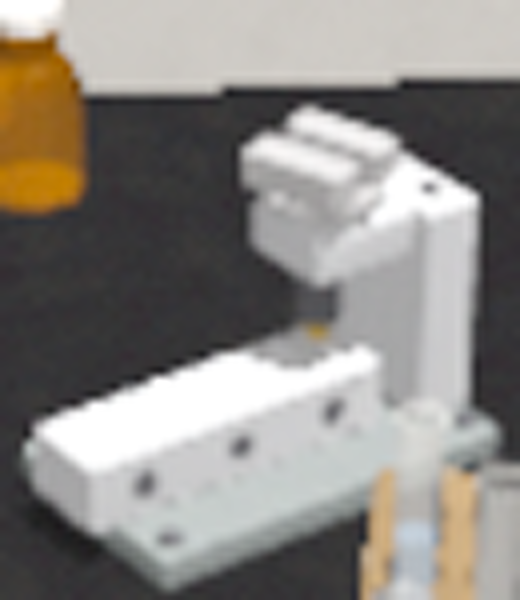

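View pics/s27d.png

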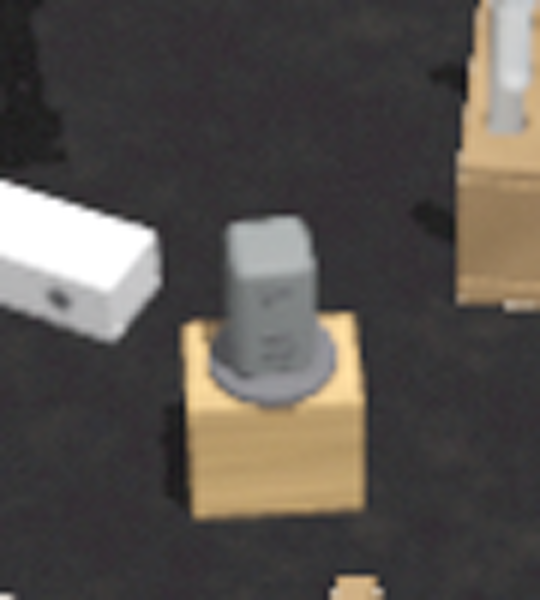

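View pics/t27c.png

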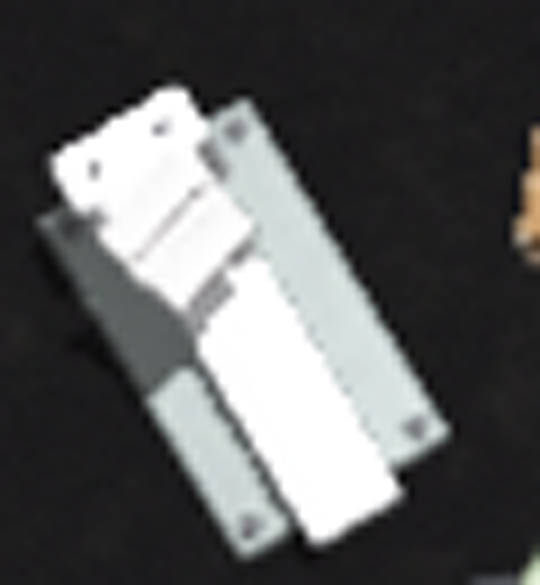

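```bash
python3 - <<'E'
from ov import *
st=(.5578,.0747,.5236)
t=cv2.imread("pics/t27.png");si=cv2.imread("pics/s27.png")
c,s=np.cos(st[2]),np.sin(st[2])
bx=[(q,(0,200,0)) for q in stand_pts(st,1.26)]+[(box((st[0]-.054*c,st[1]-.054*s),st[2],.14,.04,.015,.045),(0,0,255))]
ov(si,"side",(265,155,330,230),8,bx,"ovs2")
# block-height search: match far/near edges in side for start and end
E
```

```text
(no output)
```

View pics/ovs2.png

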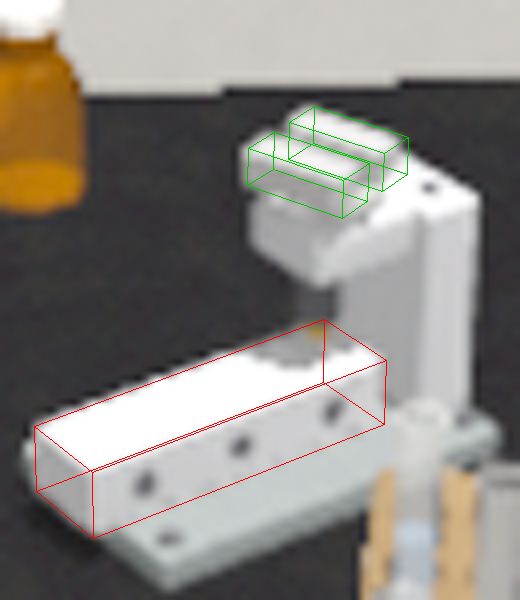

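```bash
python3 - <<'E'
from workcell import env
print(env.hand_in())
E
```

```text
the job is handed in; nothing more can be done
None
```

The job is done and handed in at about 28 s of robot time; no verdict is given.

**What I did**
- I took the bar farthest from the base, laid it flat on the stand's base and slid it in from the front under the foot.
- I took the driver from its rest, set it about 12 mm deep in the slot and turned the screw clockwise. I followed it down, backed off within the play and lifted out.
- I put the driver back upright in its rest and moved the arm clear.

**What the last checks showed**
- **Bar:** its centre is at about x = −54 mm in the stand's frame and about 1 mm off the middle line. It is in line with the base, and the final pictures show no change after the turning.
- **Screw:** both cameras give a stop turn of about 1.26 rad, from about 0.07 at the start. That works out to the foot pressed in by about 1.8 mm; the driver's own angle less the play gives 1.28 rad, or 1.9 mm. I reckon the error is about 0.25 mm.
- **Driver:** it stands upright with its collar seated on the rest.
- **Crucible, weighing bottle and amber bottle:** they look undisturbed in the last pictures; I did not measure them.

**What disagreed or went less smoothly**
- The bar drooped by about 0.05 rad in the grip. Its first touch on the base reached about 33 N at the wrist, so I backed off and let it settle flat before sliding it in.
- The press depth was not measured directly. It comes from the slot angle, taking the slot to lie along the stand at zero turn; the head's height in the side picture fits that.
- The two cameras differed by about 3 mm on the slot's sideways position, but the driver went in without force.

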